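# Bring the desoldering pump round on the carousel, cock it, put it in its rest

## Task

Turn the tool carousel by its upright posts until the bay with the desoldering pump faces the pointer at the front, and let it stand there. With the pump still in its bay press its plunger fully home, then draw the pump out and lay it, plunger still pressed in and nozzle down on the stop, in the leaning V cradle of the tool rest. Leave the other tools in their bays and do not shift the bottle, the notebook or the solder spool.

Things in the scene. Friction and masses are not known exactly. Their poses are not given: they have to be found in the camera images.
- carousel: Fixed base of a rotary tool carousel: black disc 390 mm across, 12 mm thick, with a steel pointer lying on its front rim. Origin: centre of its underside, on the vertical turning axis; own -x points to the front (the pointer, roughly towards the robot), z up.
- guard (a point): Fixed steel wire guard, wire 8 mm thick, 212 mm above the bench: a full ring of radius 82 mm round the turning axis, and an arc of radius 149 mm round back and sides that leaves open the 85 degrees either side of the front. Uprights at radius 183 mm and spokes, 105 degrees left and right of the front and at the back. Point: on the turning axis at the ring's height.
- rotor: Turning part: grey disc 330 mm across, its top 24 mm above the bench, with 5 bays and 5 posts. Origin on the turning axis at bench height, z up; own -x is the direction in which the pump's bay lies and leans. Turns either way, at least one full turn, with light friction (about 2 N at a post), and stays where it is left.
- pump_bay (a point): Centre of the floor of the pump's bay, 50 mm from the turning axis, 40 mm above the bench. The 5 bays are alike, 72 degrees apart, square black sockets leaning 30 degrees outward from vertical; measured along the lean, the side and inner walls are 65 mm high (36 mm over their outsides), the outer wall 85 mm.
- front_mid (a point): Point fixed to the base: where the middle of the pump (pump_mid) is when its bay faces exactly front (92.5 mm in front of the axis, 114 mm above the bench).
- pump_mid (a point): Desoldering pump, 120 g: round aluminium barrel 24 mm in diameter from 22 to 135 mm from the foot, tapered white nozzle at the foot, black plunger knob on a thin rod at the top; 170 mm long, 145 mm when pressed in. Stands nozzle down in a bay, leaning 30 degrees outward, 4 mm of play. Point on its axis 85 mm from the foot; own z towards the knob.
- pump_foot (a point): End of the pump's nozzle, on its axis; own z along the axis towards the knob.
- plunger (a joint): The plunger knob is 22 mm in diameter, 10 mm thick, its flat top centred on the pump's axis 170 mm from the foot when out. Value: how far it is pressed in along the pump's axis: 0 = out, 0.025 m = fully in against a hard stop, the knob then sitting on the barrel. It moves against a steady 6 N or so of friction and stays where it is left.
- rest: Fixed dark steel tool rest: foot 140 x 100 x 14 mm with an open V cradle (two plates at right angles, 34 mm wide, 80 mm long) leaning 30 degrees from vertical towards the rest's own -x, and a 50 mm square stop plate at its lower end. The V is open to +x and upward. Origin: at bench height straight below the stop's centre; z up.
- rest_foot (a point): Centre of the stop plate's upper face: where the pump's nozzle end (pump_foot) is when the pump lies home in the cradle. Straight above the rest's origin, 40 mm above the bench.
- rest_mid (a point): Where pump_mid is when the pump lies home in the cradle: 85 mm up the leaning seat line from rest_foot (42.5 mm to the rest's -x, 73.6 mm higher).
- nut_driver_mid (a point): Nut driver standing in a bay, handle down: black handle 24 mm in diameter and 90 mm long, then a thin steel shaft with a 14 mm steel socket end, 165 mm in all. Point on its axis 70 mm from the foot.
- flux_pen_mid (a point): Flux pen standing in a bay: white barrel 24 mm in diameter with black cap, 140 mm long. Point on its axis 70 mm from the foot.
- brush_mid (a point): Brush standing in a bay, bristles up: wooden handle 24 mm in diameter, 151 mm long. Point on its axis 70 mm from the foot.
- screwdriver_mid (a point): Screwdriver standing in a bay, black handle 24 mm in diameter down, blade up, 155 mm long. Point on its axis 70 mm from the foot.
- water_bottle: Red water bottle, 70 mm in diameter, 220 mm tall, standing. Origin at the centre of its underside.
- notebook: Blue notebook lying flat, 105 x 148 x 15 mm. Origin at the centre of its underside.
- solder_spool: Solder spool standing on end, 60 mm in diameter, 54 mm tall. Origin at the centre of its underside.
- posts (a point): Five alike upright steel posts by which the turning part is turned: 14 mm in diameter, from 24 to 110 mm above the bench, 150 mm from the turning axis, half-way between the bays: 36, 108, 180, 252 and 324 degrees round from the pump's bay. This point: on the turning axis, at the posts' mid-height of 67 mm.

How it is judged:
By the outcome, as a careful person would: the job done as asked, in the order asked, and still so for the second after the job is handed in, with the robot touching nothing.
It also fails if it takes over 72 s, if anything falls off the work surface, if the arm or the gripper's body presses on something with over 40 N, if the wrist force passes 120 N, or if a joint passes its speed limit or range.

## Robot

A 7-joint arm with a two-finger parallel gripper is mounted at the origin on the work surface. World frame = base frame: x ahead of the robot, y to its left, z up, the work surface at z = 0. Lengths are in m, angles in rad, forces in N, time in s.
With the tool pointing down it reaches from about 0.35 to 0.775 m from the base axis. Payload 3.1 kg.
Tool frame: the origin (TCP) lies between the finger pads; the fingertips stand 25 mm ahead of it and the grasp point (between the pads) lies 6 mm ahead of it; z points along the fingers, y is the direction in which the jaws open and shut (so a half turn about z gives the same grasp; the last joint's range is limited). The gripper opens to 85 mm and grips with 20 to 120 N. Pads are 22 mm wide; open, the fingers measure 114 mm over their backs; the gripper's body (76 mm by 85 mm) begins 54 mm behind the grasp point. The pads swing forward as they close: fully open they stand 13 mm farther back than shut.
Start: joints at [1.218, 0.311, 0.014, 1.512, -0.004, 1.319, -0.027], TCP at [0.168, -0.524, 0.256] pointing down, gripper open.
Joint ranges: [-2.7, 2.7], [-0.3, 1.91], [-1.27, 1.3], [0.12, 2.57], [-1.44, 4.58], [0.2, 2.03], [-3.05, 3.05]. Speed limits (rad/s): [2.79, 2.79, 3.14, 3.14, 3.14, 3.14, 3.14].

## Interface

Orientations are given as a unit quaternion [w, x, y, z].
In Python, from bench import env gives the robot as it stands. The module is installed in compiled form; this text tells all that it offers.
- The arm moves only by the shell command python3 -m jog 'ROWS' [OPENING] [FORCE]. ROWS is JSON, a list of rows, each a list of 2 entries, a list of its own where there are three numbers: the shift along the tool's x, y, z in cm, then the turn about the tool's z in rad. In form: [[[tx, ty, tz], spin], ...]. A call has 1 to 12 rows; each row shifts and turns the commanded pose from where the row before left it, along the tool's axes as they then stand; what a row does not reach is not made up. A row lasts 1/12 s, in which the tool goes at most 41.7 mm and 7.16 degrees, less where a joint would pass 70% of its speed; a pose out of reach is approached as far as the arm can. A call with a gripper value outside its range is refused whole. OPENING is the opening, from -1 (shut) to 1 (fully open), so that 0 is half open, set as the call begins (- or left out, the last holds). The fingers move at their own pace and stop on an object; FORCE is the grip in N (left out, the last holds). Time passes only in rows, so rows that do not move let the fingers close. It gives the time, the measured TCP pose, the force and the opening at its end, in the units of the state.
- env.observe(): the state, without advancing time (a new reading comes with each control period).
- env.grab_frame(name): name is "scene" or "top" or "wrist"; returns a dict with "frame" (480x640x3 uint8, red, green, blue), "mtx" (3x3 intrinsics, pixels), "k1" (the pictures are not rectified: a ray, as slopes to the right and down, at radius r is drawn at 1 + k1 r^2 times it, then the intrinsics apply), "eye" and "attitude" of the camera in the world; the wrist camera has in their place "hand_eye" (4x4, takes a point from camera to tool coordinates, whose origin is the TCP and whose axes are the flange's). Camera axes: x right, y down, z forward; pixel columns grow to the right and rows downward; lengths in m; the calibration is good to about 2 mm. A picture is of the moment at which its call begins: read the wrist's pose just before it. There is no depth.
- env.hand_in(): hands the job in, once; it reports no verdict.
The state is a dict: "time": time; "joints": joint angles; "qd": joint speeds; "effort": joint torques, N m; "ee_pos": TCP position; "ee_rot": TCP orientation; "ft_force": force on the tool from outside, world axes, zero at the start; "wrist_torque": the same for the moment, N m; "opening": opening from 0.0 (shut) to 1.0 (fully open).
Only numpy, scipy, OpenCV 4.12 (cv2) and the standard library are available. Lean on these libraries where they do the work, as an engineer would, in place of code of your own. Each camera call takes 0.05 s, during which the arm holds its last target.

## Working session

There is one attempt and no reset: what is moved stays moved. The work goes in short steps, Python scripts to look and compute and a shell command to move; the robot and the scene stay as the last step left them, time stands still between calls to the robot, and variables do not carry over. Pictures are saved under pics/ and viewed, and the job is handed in when it is done.

```bash
mkdir -p pics; ls
cat > h.py <<'E'
import numpy as np, cv2
from bench import env
from scipy.spatial.transform import Rotation as R
def q2R(q): return R.from_quat([q[1],q[2],q[3],q[0]]).as_matrix()
E
python3 - <<'E'
from h import *
s=env.observe(); print(s)
for n in ("scene","top","wrist"):
    f=env.grab_frame(n); cv2.imwrite(f"pics/{n}0.png",f["frame"][:,:,::-1]); print(n,{k:v for k,v in f.items() if k!="frame"})
E
```

```text
pics
{'time': 0.0, 'joints': array([ 1.21833448,  0.31175423,  0.01397071,  1.51304163, -0.00437709,
        1.31920517, -0.02719218]), 'qd': array([ 0.00026279, -0.00036325, -0.00126461, -0.00075554,  0.00067627,
        0.00148217,  0.00031973]), 'effort': array([-3.11567919e-04, -3.79916453e+01,  1.45800691e-01, -2.30590457e+01,
        1.24929787e-02,  1.36680464e-02,  9.31403946e-06]), 'ee_pos': array([ 0.16799462, -0.52301591,  0.25521152]), 'ee_rot': array([-1.16459139e-03,  9.87943390e-01,  1.54810997e-01, -2.39695600e-04]), 'ft_force': array([-0.5949836 ,  0.7506707 , -0.51736201]), 'wrist_torque': array([ 0.02897883,  0.01728835, -0.00944862]), 'opening': 0.9996589964360465}
scene {'mtx': array([[604.37992342,   0.        , 317.07046369],
       [  0.        , 604.37992342, 237.20450117],
       [  0.        ,   0.        ,   1.        ]]), 'k1': -0.19701169342467242, 'eye': array([ 0.9795889 , -0.50430603,  0.90861475]), 'attitude': array([-0.37473595,  0.88807476,  0.24086387, -0.11349355])}
top {'mtx': array([[496.13934894,   0.        , 320.01584119],
       [  0.        , 496.13934894, 236.75754976],
       [  0.        ,   0.        ,   1.        ]]), 'k1': -0.108544834721536, 'eye': array([0.31206849, 0.16080382, 1.28757249]), 'attitude': array([ 0.08250964, -0.69563123,  0.70920171, -0.07951273])}
wrist {'mtx': array([[413.24469941,   0.        , 319.69110163],
       [  0.        , 413.24469941, 244.01637559],
       [  0.        ,   0.        ,   1.        ]]), 'k1': -0.004157197600981647, 'hand_eye': array([[-5.36222626e-05, -9.60557536e-01, -2.78081314e-01,
         7.04924949e-02],
       [ 9.99999903e-01,  7.00092921e-05, -4.34657794e-04,
         2.14238045e-05],
       [ 4.36982096e-04, -2.78081310e-01,  9.60557439e-01,
        -1.15959462e-01],
       [ 0.00000000e+00,  0.00000000e+00,  0.00000000e+00,
         1.00000000e+00]])}
```

View pics/scene0.png

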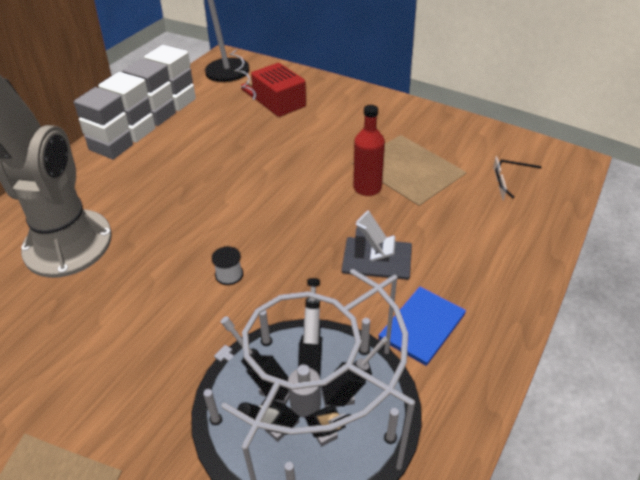

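View pics/top0.png

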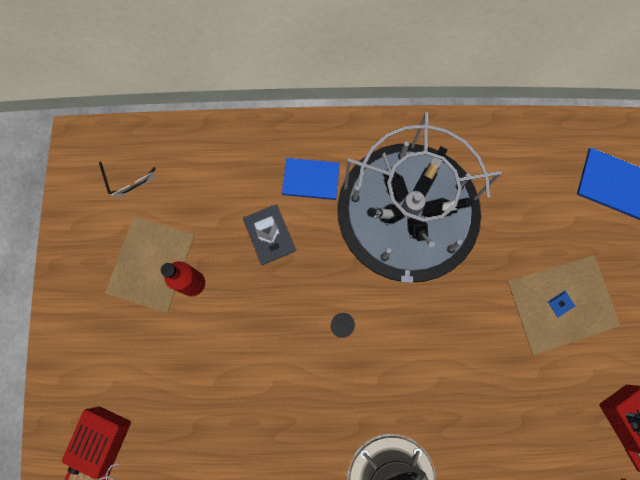

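```bash
cat >> h.py <<'E'
def cam(f,s=None):
    K=f["mtx"];k1=f["k1"]
    if "eye" in f: Rc=q2R(f["attitude"]);t=np.array(f["eye"])
    else:
        Rt=q2R(s["ee_rot"]);H=f["hand_eye"];Rc=Rt@H[:3,:3];t=Rt@H[:3,3]+s["ee_pos"]
    return K,k1,Rc,t
def proj(c,P):
    K,k1,Rc,t=c;P=np.atleast_2d(P)
    p=(P-t)@Rc; x=p[:,:2]/p[:,2:]; x=x*(1+k1*(x**2).sum(1,keepdims=True))
    return x*[K[0,0],K[1,1]]+K[:2,2]
def ray(c,uv):
    K,k1,Rc,t=c; d=(np.array(uv,float)-K[:2,2])/[K[0,0],K[1,1]]
    x=d.copy()
    for _ in range(30): x=d/(1+k1*(x**2).sum())
    v=Rc@np.array([x[0],x[1],1.]); return t,v/np.linalg.norm(v)
def atz(c,uv,z):
    t,v=ray(c,uv); return t+v*(z-t[2])/v[2]
def tri(*cu):
    A=np.zeros((3,3));b=np.zeros(3)
    for c,uv in cu:
        t,v=ray(c,uv);M=np.eye(3)-np.outer(v,v);A+=M;b+=M@t
    p=np.linalg.solve(A,b)
    return p,[np.linalg.norm(np.cross(p-ray(c,uv)[0],ray(c,uv)[1])) for c,uv in cu]
E
python3 - <<'E'
from h import *
for n in ("scene","top"):
    f=env.grab_frame(n);c=cam(f)
    print(n,proj(c,[[0,0,0],[.168,-.523,.255],[.5,0,0]]))
    g=f["frame"][:,:,::-1]
    if n=="top": cv2.imwrite("pics/tc.png",cv2.resize(g[90:300,230:520],None,fx=2.7,fy=2.7,interpolation=cv2.INTER_CUBIC))
    else: cv2.imwrite("pics/sc.png",cv2.resize(g[200:480,180:480],None,fx=2.1,fy=2.1,interpolation=cv2.INTER_CUBIC))
E
```

```text
scene [[  67.24514425  243.65315138]
 [-138.41669152  371.3341774 ]
 [ 245.54518052  336.57839812]]
top [[391.19088378 478.46621315]
 [649.09750695 408.60932808]
 [383.21609677 277.57577635]]
```

View pics/tc.png

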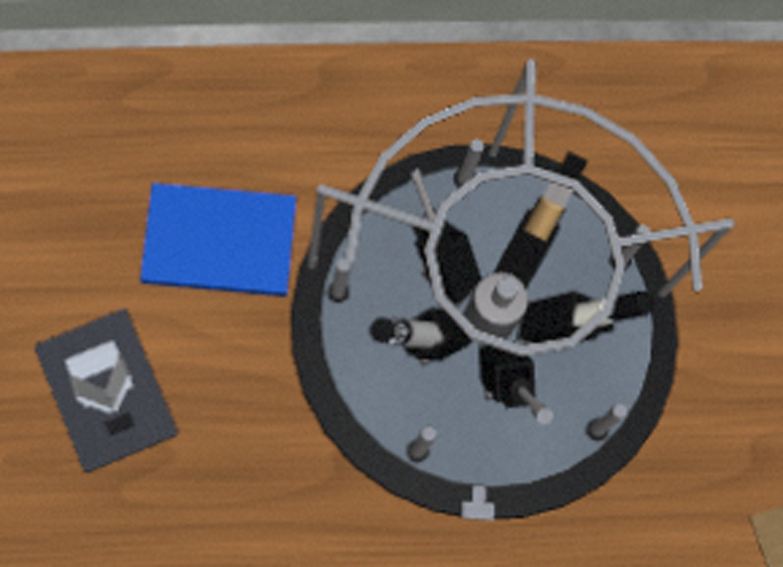

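View pics/sc.png

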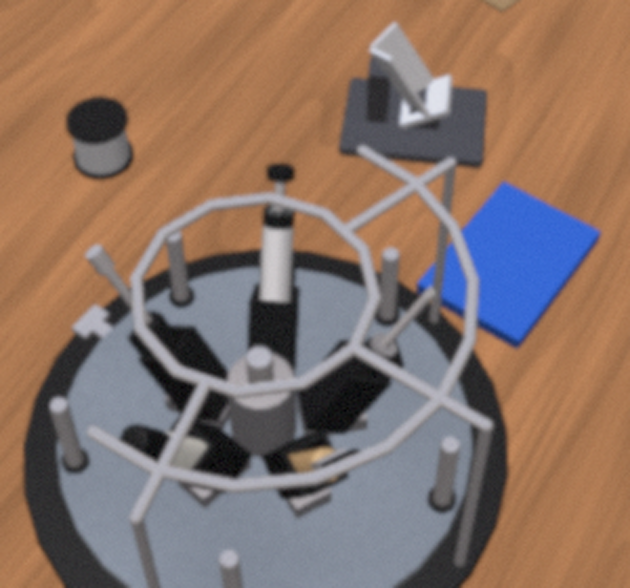

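```bash
cat > fit.py <<'E'
from h import *
from scipy.optimize import least_squares
ct=cam(env.grab_frame("top"));cs=cam(env.grab_frame("scene"))
T=lambda u:(u[0]/2.7+230,u[1]/2.7+90)
S=lambda u:(u[0]/2.1+180,u[1]/2.1+200)
# subpixel resize center offset ignored
posts=[(36,(430,433),(176,238)),(108,(618,412),(60,405)),(180,(640,234),(229,557)),(252,(477,147),(450,445)),(324,(343,265),(390,255))]
def post(p,a,z=.11): 
    a=p[2]+np.radians(a); return [p[0]+.15*np.cos(a),p[1]+.15*np.sin(a),z]
def res(p):
    r=[]
    for a,t,s in posts:
        r+=list((proj(ct,post(p,a))-T(t)).ravel()*1.0)+list((proj(cs,post(p,a))-S(s)).ravel())
    return r
o=least_squares(res,[.65,-.05,1.6],loss='soft_l1');print(o.x,np.degrees(o.x[2]));print(np.round(o.fun.reshape(-1,4),1))
p=o.x
for n,uv in(("top",T((478,510))),):
    q=atz(ct,uv,.016);print("pointer",q,np.degrees(np.arctan2(q[1]-p[1],q[0]-p[0])))
q=atz(cs,S((90,323)),.016);print("pointer s",q,np.degrees(np.arctan2(q[1]-p[1],q[0]-p[0])))
u=T((383,330));us=S((280,172))
print("knob",tri((ct,u),(cs,us)))
k=p[:2]+(.05+.17*.5)*np.array([np.cos(p[2]),np.sin(p[2])]);print("knob expect",k,.04+.17*.866)
# rest foot corners crop top: 
for c in [(37,345),(127,310),(178,433),(88,471)]: print("rest corner",atz(ct,T(c),.014))
for c in [(348,80),(487,92),(482,162),(341,150)]: print("rest corner s",atz(cs,S(c),.014))
E
python3 fit.py
```

```text
[ 0.68127465 -0.07869331  1.98362248] 113.65319643523515
[[-0.5 -0.7 -1.5 -2. ]
 [ 0.7 -1.3 -1.  -0.7]
 [ 1.4 -2.  -0.3  0.3]
 [ 0.1 -1.6  0.  -0.7]
 [ 0.2 -1.2  0.3 -1.1]]
pointer [ 0.49285846 -0.05969843  0.016     ] 174.24326845831158
pointer s [ 0.49543829 -0.06149186  0.016     ] 174.71163852607927
knob (array([0.62698341, 0.04254899, 0.18267544]), [np.float64(0.0008625673018482297), np.float64(0.0008625673018481827)])
knob expect [0.6271127  0.04496543] 0.18722000000000003
rest corner [0.66594798 0.3661912  0.014     ]
rest corner [0.70008295 0.27702593 0.014     ]
rest corner [0.57445463 0.22724629 0.014     ]
rest corner [0.53866599 0.31459426 0.014     ]
rest corner s [0.54105128 0.31170695 0.014     ]
rest corner s [0.67105287 0.36561151 0.014     ]
rest corner s [0.70643482 0.27644494 0.014     ]
rest corner s [0.5819937  0.22374191 0.014     ]
```

```bash
cat > go.py <<'E'
import sys
from h import *
# go.py x y z az : displacement in tool axes now
s=env.observe();Rt=q2R(s["ee_rot"]);a=[float(v) for v in sys.argv[1:]]
az=np.degrees(np.arctan2(Rt[1,0],Rt[0,0]))
print("t",round(s["time"],2),"pos",np.round(s["ee_pos"],4),"xaz",round(az,2),"zdir",np.round(Rt[:,2],3),"F",np.round(s["ft_force"],1),"op",round(s["opening"],3),"q",np.round(s["joints"],2))
if len(a)>2:
    d=Rt.T@(np.array(a[:3])-s["ee_pos"]);print("shift cm",np.round(d*100,2))
    if len(a)>3:
        sp=(a[3]-az+180)%360-180; print("spin",round(-np.radians(sp),4))
E
python3 -m jog '[[[1.0,-0.8,-0.5],-0.02],[[1.5,-1.3,-0.8],0],[[2.05,-1.8,-0.8],0],[[2.05,-1.8,-0.8],0],[[2.05,-1.8,-0.8],0],[[2.05,-1.8,-0.8],0]]' -1 
python3 go.py .45 -.06 .42 174.5
```

```text
time: 0.85
ee_pos: [0.2405, -0.3989, 0.3022]
ee_rot: [0.0, 0.986, 0.165, 0.0]
ft_force: [1.1, 0.4, -0.4]
opening: 0.145
t 0.85 pos [ 0.2405 -0.3989  0.3022] xaz 19.05 zdir [ 0. -0. -1.] F [ 1.1  0.4 -0.4] op 0.145 q [ 1.06  0.12 -0.08  1.64  0.01  1.38 -0.26]
shift cm [ 30.87 -25.19 -11.78]
spin -2.7131
```

```bash
python3 -m jog '[[[2.6,-2.1,-1.0],0],[[2.6,-2.1,-1.0],0],[[2.6,-2.1,-1.0],0],[[2.6,-2.1,-1.0],0],[[2.6,-2.1,-1.0],0],[[2.6,-2.1,-1.0],0],[[2.6,-2.1,-1.0],0],[[2.6,-2.1,-1.0],0],[[2.6,-2.1,-1.0],0],[[2.6,-2.1,-1.0],0],[[2.6,-2.1,-1.0],0],[[2.2,-2.0,-0.7],0]]'
python3 -m jog '[[[0,0,0],-0.11],[[0,0,0],-0.11],[[0,0,0],-0.11],[[0,0,0],-0.11],[[0,0,0],-0.11],[[0,0,0],-0.11],[[0,0,0],-0.11],[[0,0,0],-0.11],[[0,0,0],-0.11],[[0,0,0],-0.11],[[0,0,0],-0.11],[[0,0,0],-0.11]]'
python3 -m jog '[[[0,0,0],-0.12],[[0,0,0],-0.12],[[0,0,0],-0.12],[[0,0,0],-0.12],[[0,0,0],-0.12],[[0,0,0],-0.12],[[0,0,0],-0.12],[[0,0,0],-0.12],[[0,0,0],-0.12],[[0,0,0],-0.12],[[0,0,0],-0.12],[[0,0,0],-0.06],[[0,0,0],0]]' >/dev/null || true
python3 go.py .45 -.06 .42 174.5
```

```text
time: 1.85
ee_pos: [0.4497, -0.0604, 0.4198]
ee_rot: [0.0, 0.986, 0.166, 0.001]
ft_force: [0.4, -0.6, -0.7]
opening: -0.001
time: 2.85
ee_pos: [0.4487, -0.0625, 0.4187]
ee_rot: [0.0, 0.676, 0.737, -0.0]
ft_force: [-0.3, 0.2, 0.5]
opening: -0.001
t 2.85 pos [ 0.4487 -0.0625  0.4187] xaz 95.01 zdir [ 0.    -0.001 -1.   ] F [-0.3  0.2  0.5] op -0.001 q [ 0.63  0.11 -0.6   1.39  0.06  1.66  0.13]
shift cm [ 0.24  0.16 -0.13]
spin -1.3874schema error: expected 1 to 12 rows
```

```bash
python3 -m jog '[[[0,0,0],-0.12],[[0,0,0],-0.12],[[0,0,0],-0.12],[[0,0,0],-0.12],[[0,0,0],-0.12],[[0,0,0],-0.12],[[0,0,0],-0.12],[[0,0,0],-0.12],[[0,0,0],-0.12],[[0,0,0],-0.12],[[0,0,0],-0.12],[[0,0,0],-0.06]]'
python3 -m jog '[[[0,0,0],0],[[0,0,0],0]]' >/dev/null
python3 - <<'E'
from h import *
s=env.observe();f=env.grab_frame("wrist");np.save("w1.npy",f["frame"]);np.save("w1s.npy",{"s":s,"f":{k:v for k,v in f.items() if k!="frame"}},allow_pickle=True)
cv2.imwrite("pics/w1.png",f["frame"][:,:,::-1])
E
python3 go.py .45 -.06 .42 174.5
```

```text
time: 3.85
ee_pos: [0.4487, -0.0625, 0.4187]
ee_rot: [0.0, 0.052, 0.999, -0.0]
ft_force: [-0.1, -0.3, -0.5]
opening: -0.001
t 4.07 pos [ 0.4489 -0.063   0.4185] xaz 173.63 zdir [ 0.    -0.001 -1.   ] F [ 0.5 -0.1 -0.9] op -0.001 q [ 0.72  0.12 -0.7   1.38  0.08  1.66  1.49]
shift cm [-0.07  0.31 -0.15]
spin -0.0153
```

View pics/w1.png

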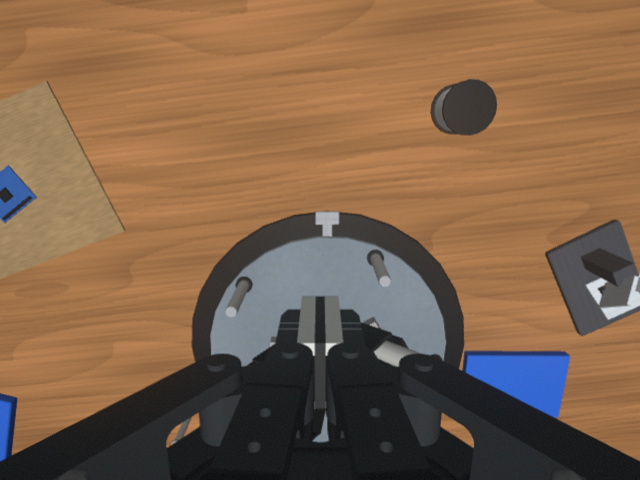

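Run:
```python
from h import *
f=np.load("w1.npy")[:,:,::-1]
cv2.imwrite("pics/w1c.png",cv2.resize(f[195:345,190:430],None,fx=3.3,fy=3.3,interpolation=cv2.INTER_CUBIC))
cv2.imwrite("pics/w1r.png",cv2.resize(f[210:345,540:640],None,fx=4,fy=4,interpolation=cv2.INTER_CUBIC))
```

```text
(no output)
```

View pics/w1c.png

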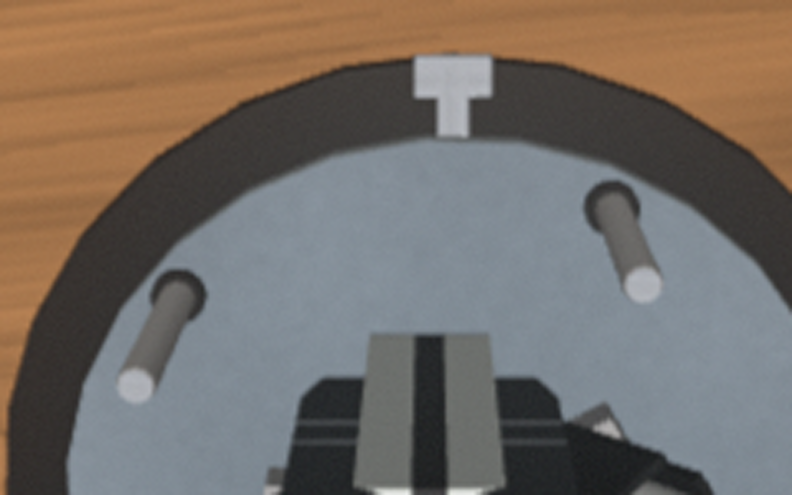

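View pics/w1r.png

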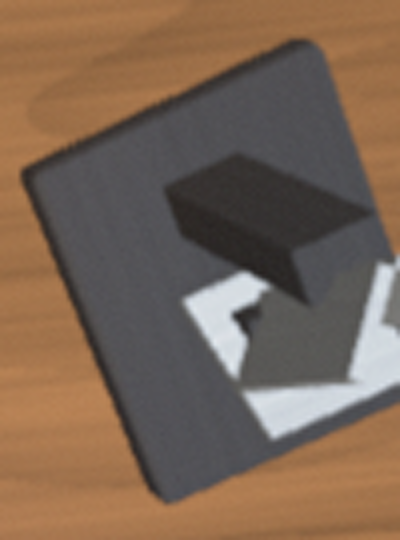

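```bash
cat > fit2.py <<'E'
from fit import *
d=np.load("w1s.npy",allow_pickle=True).item();cw=cam(d["f"],d["s"])
W=lambda u:(u[0]/3.3+190,u[1]/3.3+195)
pw=[(36,(642,285)),(108,(136,385))]
for a,u in pw: print("post",a,atz(cw,W(u),.11),post(p,a))
def res2(q):
    r=res(q)
    for a,u in pw: r+=list((proj(cw,post(q,a))-W(u)).ravel())
    return r
o2=least_squares(res2,p,loss='soft_l1');print(o2.x,np.degrees(o2.x[2]));print(np.round(o2.fun[-4:],1))
q=o2.x
for u in [(453,57),(452,137)]:
    g=atz(cw,W(u),.015);print("ptr",g,np.degrees(np.arctan2(g[1]-q[1],g[0]-q[0])),np.hypot(g[1]-q[1],g[0]-q[0]))
E
python3 fit2.py | tail -7
```

```text
rest corner s [0.5819937  0.22374191 0.014     ]
post 36 [ 0.55119534 -0.0026074   0.11      ] [np.float64(0.5518271811320491), np.float64(-0.0029083970689111754), 0.11]
post 108 [ 0.56844878 -0.17624215  0.11      ] [np.float64(0.5691974484162992), np.float64(-0.17838634174459134), 0.11]
[ 0.68093116 -0.07826902  1.98207908] 113.56476607553824
[ 0.3  0.3 -1.3  0.3]
ptr [ 0.48723944 -0.0573937   0.015     ] 173.84863506676402 0.19481339819922922
ptr [ 0.51917058 -0.06118958  0.015     ] 173.97277526009242 0.16265974618553317
```

```bash
python3 go.py .5513 -.0028 .25 149.6
```

```text
t 4.17 pos [ 0.449  -0.0633  0.4184] xaz 173.63 zdir [ 0. -0. -1.] F [-0.1 -0.  -0.9] op -0.003 q [ 0.72  0.12 -0.7   1.38  0.08  1.66  1.49]
shift cm [-9.49  7.15 16.84]
spin 0.4194
```

```bash
python3 -m jog '[[[-1.19,0.9,2.1],0],[[-1.19,0.9,2.1],0],[[-1.19,0.9,2.1],0],[[-1.19,0.9,2.1],0],[[-1.19,0.9,2.1],0],[[-1.19,0.9,2.1],0],[[-1.19,0.9,2.1],0],[[-1.19,0.9,2.1],0.1],[[0,0,0],0.11],[[0,0,0],0.11],[[0,0,0],0.1],[[0,0,0],0]]' -0.5; python3 go.py .5513 -.0028 .085 149.6
```

```text
time: 5.17
ee_pos: [0.5517, -0.0025, 0.25]
ee_rot: [-0.0, 0.263, 0.965, -0.0]
ft_force: [-0.9, 0.8, -0.0]
opening: 0.251
t 5.17 pos [ 0.5517 -0.0025  0.25  ] xaz 149.48 zdir [-0.001 -0.    -1.   ] F [-0.9  0.8 -0. ] op 0.251 q [ 0.43  0.38 -0.63  1.5   0.23  1.33  0.82]
shift cm [ 1.00e-02 -4.00e-02  1.65e+01]
spin -0.0022
```

Run:
```python
from h import *
s=env.observe();f=env.grab_frame("wrist")
cv2.imwrite("pics/w2.png",f["frame"][:,:,::-1]); c=cam(f,s); print(proj(c,[[.5513,-.0028,.11],[.5513,-.0028,.024]]))
```

```text
[[319.05054199 238.83509342]
 [319.199899   211.70411564]]
```

View pics/w2.png

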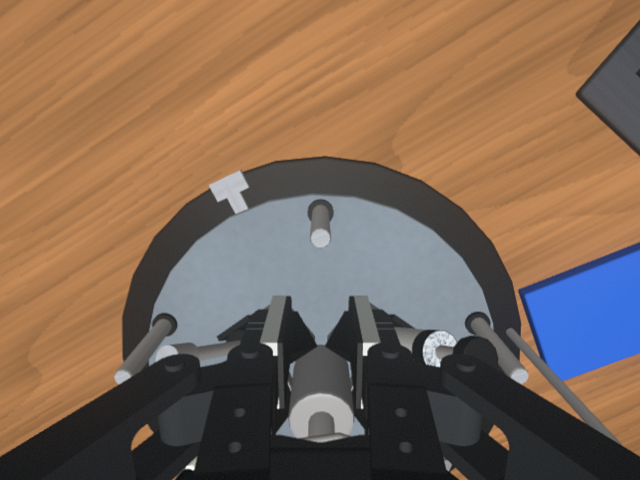

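```bash
python3 -m jog '[[[0,0,2.5],0],[[0,0,2.5],0],[[0,0,2.5],0],[[0,0,2.5],0],[[0,0,2.0],0],[[0,0,1.5],0],[[0,0,1.5],0],[[0,0,0],0]]'; python3 go.py
```

```text
time: 5.88
ee_pos: [0.5493, -0.0031, 0.0972]
ee_rot: [-0.003, 0.261, 0.965, -0.001]
ft_force: [-1.8, -0.4, -0.2]
opening: 0.249
t 5.88 pos [ 0.5493 -0.0031  0.0972] xaz 149.69 zdir [-0.007  0.    -1.   ] F [-1.8 -0.4 -0.2] op 0.249 q [ 0.4   0.52 -0.58  1.71  0.33  1.02  0.74]
```

```bash
python3 -m jog '[[[-0.005,-0.33,0],-0.022],[[-0.014,-0.66,0],-0.044],[[-0.014,-0.66,0],-0.044],[[-0.014,-0.66,0],-0.044],[[-0.014,-0.66,0],-0.044],[[-0.014,-0.66,0],-0.044],[[-0.014,-0.66,0],-0.044],[[-0.014,-0.66,0],-0.044],[[-0.014,-0.66,0],-0.044],[[-0.014,-0.66,0],-0.044],[[-0.014,-0.66,0],-0.044],[[-0.014,-0.66,0],-0.044]]'; python3 go.py
python3 - <<'E'
import numpy as np
from h import *
p=env.observe()["ee_pos"]-[.681,-.0785,0]; print(np.degrees(np.arctan2(p[1],p[0]))%360,np.hypot(p[0],p[1]))
E
```

```text
time: 6.88
ee_pos: [0.5318, -0.0742, 0.1019]
ee_rot: [0.001, 0.01, 1.0, 0.0]
ft_force: [0.5, 1.7, 0.6]
opening: 0.248
t 6.88 pos [ 0.5318 -0.0742  0.1019] xaz 178.85 zdir [ 0.002  0.001 -1.   ] F [0.5 1.7 0.6] op 0.248 q [ 0.62  0.52 -0.7   1.74  0.39  1.02  1.33]
178.34222150821208 0.14929443676148818
```

```bash
python3 -m jog '[[[-0.014,-0.66,0],-0.044],[[-0.014,-0.66,0],-0.044],[[-0.014,-0.66,0],-0.044],[[-0.014,-0.66,0],-0.044],[[-0.014,-0.66,0],-0.044],[[-0.014,-0.66,0],-0.044],[[-0.014,-0.66,0],-0.044],[[-0.014,-0.66,0],-0.044],[[-0.014,-0.66,0],-0.044],[[-0.014,-0.66,0],-0.044],[[-0.01,-0.5,0],-0.033],[[-0.004,-0.3,0],-0.02]]';python3 -m jog '[[[0,0,0],0],[[0,0,0],0]]'
python3 - <<'E'
import numpy as np
from h import *
s=env.observe();p=s["ee_pos"]-[.681,-.0785,0]; print(np.degrees(np.arctan2(p[1],p[0]))%360,np.hypot(p[0],p[1]))
f=env.grab_frame("wrist");cv2.imwrite("pics/w3.png",f["frame"][:,:,::-1]);np.save("w3.npy",f["frame"]);np.save("w3s.npy",{"s":s,"f":{k:v for k,v in f.items() if k!="frame"}},allow_pickle=True)
E
```

```text
time: 7.88
ee_pos: [0.5482, -0.1468, 0.1019]
ee_rot: [0.001, -0.233, 0.972, -0.0]
ft_force: [-0.6, 0.2, 0.3]
opening: 0.254
time: 8.05
ee_pos: [0.5477, -0.1469, 0.1011]
ee_rot: [0.001, -0.232, 0.973, -0.001]
ft_force: [0.6, -0.8, 0.4]
opening: 0.254
207.15998923866118 0.14985065142927867
```

View pics/w3.png

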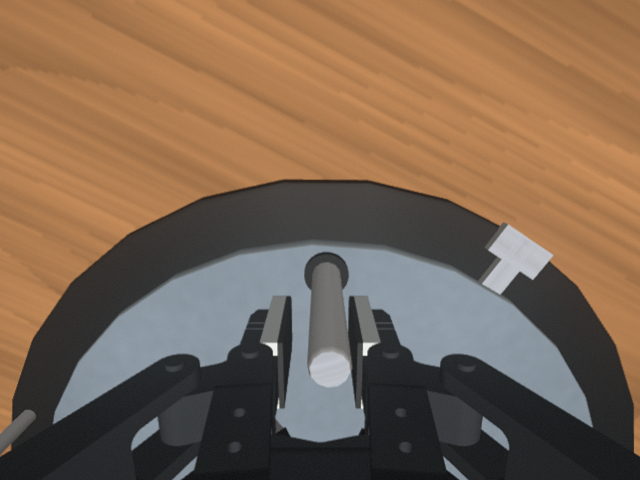

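Run:
```python
from h import *
d=np.load("w3s.npy",allow_pickle=True).item();c=cam(d["f"],d["s"]);A=np.array([.681,-.0785])
for n,u,z in(("post",(329,368),.11),("postbase",(326.5,271),.024),("ptr in",(493,290),.015),("ptr out",(527,250),.015)):
    g=atz(c,u,z);p=g[:2]-A;print(n,g,np.degrees(np.arctan2(p[1],p[0]))%360,np.hypot(*p))
```

```text
post [ 0.54494658 -0.14512315  0.11      ] 206.0902418147426 0.15148986256288768
postbase [ 0.54540879 -0.14429418  0.024     ] 205.88448378899218 0.1507111460686344
ptr in [ 0.51817999 -0.05962452  0.015     ] 173.38730314513327 0.1639104617686414
ptr out [ 0.49183124 -0.05631993  0.015     ] 173.31259410089532 0.1904646281058523
```

```bash
python3 -m jog '[[[-0.004,-0.3,0],-0.02],[[-0.004,-0.25,0],-0.017],[[-0.004,-0.2,0],-0.013],[[-0.002,-0.15,0],-0.01],[[0,0,0],0],[[0,0,0],0]]'
python3 - <<'E'
import numpy as np
from h import *
s=env.observe();p=s["ee_pos"]-[.681,-.0785,0]; print(np.degrees(np.arctan2(p[1],p[0]))%360,np.hypot(p[0],p[1]))
f=env.grab_frame("wrist");cv2.imwrite("pics/w4.png",f["frame"][:,:,::-1]);np.save("w3.npy",f["frame"]);np.save("w3s.npy",{"s":s,"f":{k:v for k,v in f.items() if k!="frame"}},allow_pickle=True)
E
```

```text
time: 8.6
ee_pos: [0.5518, -0.1545, 0.1002]
ee_rot: [0.0, -0.261, 0.965, -0.0]
ft_force: [-0.3, 0.9, -0.1]
opening: 0.253
210.455256610047 0.14992565833642324
```

View pics/w4.png

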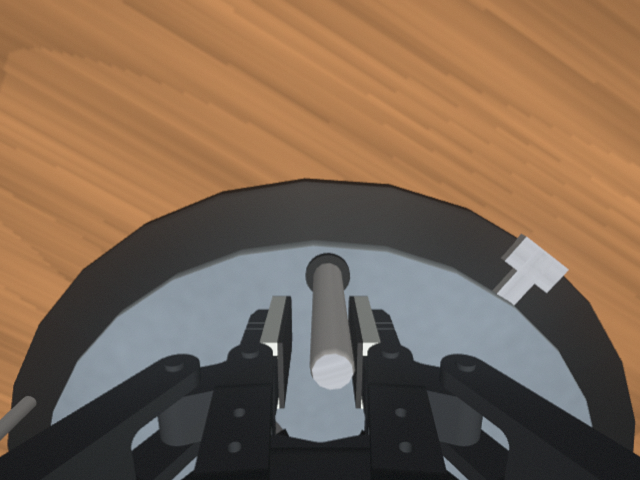

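```bash
python3 - <<'E'
from h import *
d=np.load("w3s.npy",allow_pickle=True).item();c=cam(d["f"],d["s"]);A=np.array([.681,-.0785])
for n,u,z in(("post",(332.5,370),.11),("postbase",(328.5,271.5),.024),("ptr in",(507,298.5),.015),("ptr out",(544,262),.015)):
    g=atz(c,u,z);p=g[:2]-A;print(n,g,np.degrees(np.arctan2(p[1],p[0]))%360,np.hypot(*p))
E
python3 -m jog '[[[0,0,-1.5],0],[[0,0,-2.5],0],[[0,0,-3.5],0],[[0,0,-4],0],[[0,0,-4],0],[[0,0,-4],0],[[0,0,-4],0],[[0,0,-3.5],0],[[0,0,-2],0],[[0,0,-1],0]]' -1; python3 go.py .52 -.06 .42 174
```

```text
post [ 0.54849091 -0.15197264  0.11      ] 209.00716140325937 0.15151530676528538
postbase [ 0.54870197 -0.15116623  0.024     ] 208.77830335261504 0.15094088656376992
ptr in [ 0.51701401 -0.06028209  0.015     ] 173.66075957773313 0.1649948373034479
ptr out [ 0.49117072 -0.05627751  0.015     ] 173.32302304007592 0.19112559727693648
time: 9.48
ee_pos: [0.5526, -0.1542, 0.4045]
ee_rot: [0.003, -0.261, 0.965, -0.002]
ft_force: [0.4, -0.2, -0.6]
opening: 0.003
t 9.48 pos [ 0.5526 -0.1542  0.4045] xaz -149.78 zdir [ 0.007 -0.002 -1.   ] F [ 0.4 -0.2 -0.6] op 0.003 q [ 0.77  0.45 -0.89  1.1   0.35  1.73  2.09]
shift cm [-1.93  9.78 -1.59]
spin 0.6321
```

```bash
python3 -m jog '[[[1.0,2.3,-0.3],0],[[1.0,2.3,-0.3],0],[[1.0,2.3,-0.3],0],[[1.0,2.3,-0.3],0],[[1.1,2.4,-0.3],0],[[0,0,0],0.105],[[0,0,0],0.105],[[0,0,0],0.105],[[0,0,0],0.105],[[0,0,0],0.105],[[0,0,0],0.105],[[0,0,0],0]]'; python3 go.py
python3 - <<'E'
from h import *
s=env.observe()
f=env.grab_frame("wrist");cv2.imwrite("pics/w5.png",f["frame"][:,:,::-1]);np.save("w3.npy",f["frame"]);np.save("w3s.npy",{"s":s,"f":{k:v for k,v in f.items() if k!="frame"}},allow_pickle=True)
cv2.imwrite("pics/w5c.png",cv2.resize(f["frame"][190:410,190:450,::-1],None,fx=3,fy=2.7,interpolation=cv2.INTER_CUBIC))
for n in("top","scene"):
  f=env.grab_frame(n);g=f["frame"][:,:,::-1]; cv2.imwrite(f"pics/{n}5.png",g)
  if n=="top": cv2.imwrite("pics/tc5.png",cv2.resize(g[90:300,230:520],None,fx=2.7,fy=2.7,interpolation=cv2.INTER_CUBIC))
  else: cv2.imwrite("pics/sc5.png",cv2.resize(g[200:480,180:480],None,fx=2.1,fy=2.1,interpolation=cv2.INTER_CUBIC))
E
```

```text
time: 10.48
ee_pos: [0.449, -0.08, 0.4154]
ee_rot: [0.0, 0.052, 0.999, -0.001]
ft_force: [0.5, 1.3, 0.7]
opening: -0.0
t 10.48 pos [ 0.449  -0.08    0.4154] xaz 174.05 zdir [ 0.    -0.001 -1.   ] F [0.5 1.3 0.7] op -0.0 q [ 0.89  0.15 -0.88  1.38  0.12  1.66  1.5 ]
```

View pics/w5c.png

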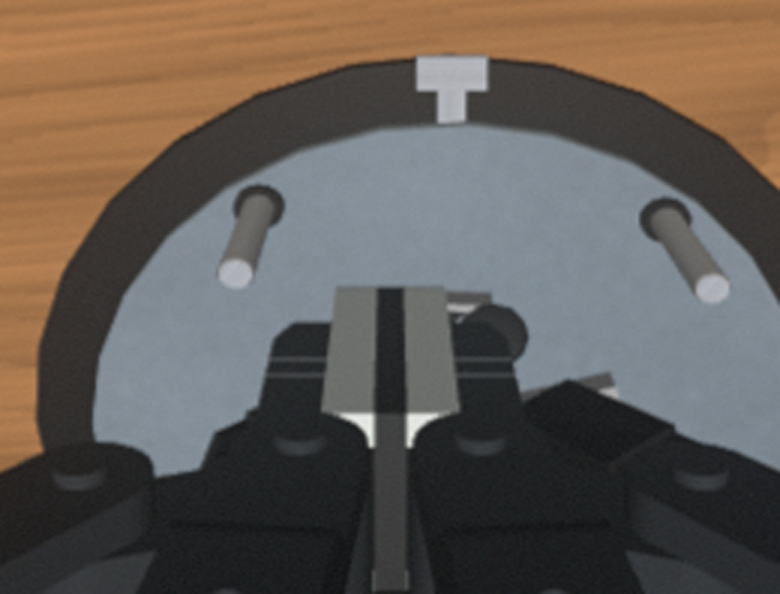

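View pics/tc5.png

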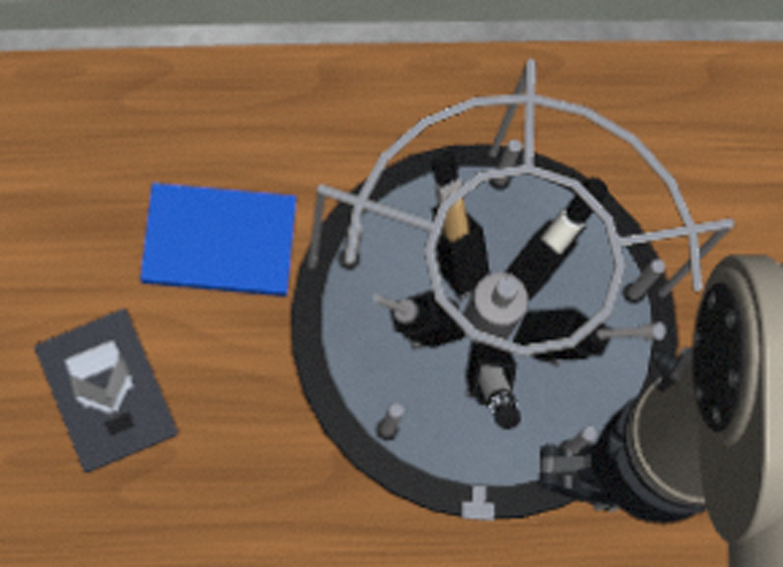

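View pics/sc5.png

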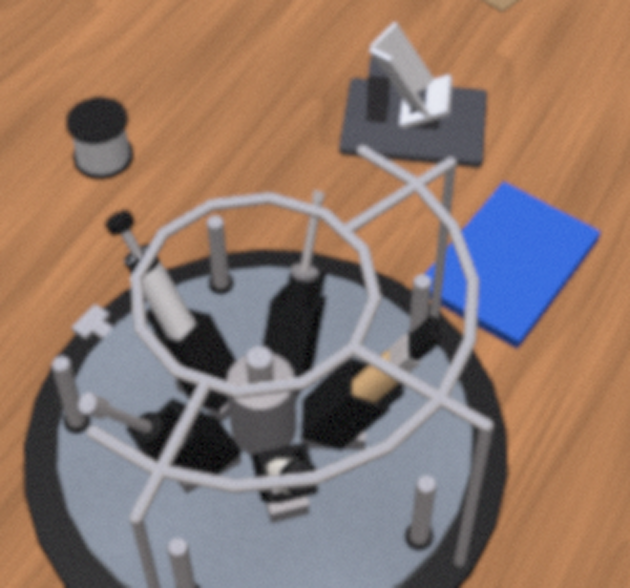

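```bash
python3 - <<'E'
from h import *
d=np.load("w3s.npy",allow_pickle=True).item();c=cam(d["f"],d["s"]);A=np.array([.681,-.0785])
W=lambda u:(u[0]/3+190,u[1]/2.7+190)
for n,u,z in(("postL",(236,272),.11),("postR",(712,289),.11),("bL",(258,206),.024),("bR",(666,219),.024),("ptr in",(452,122),.015),("ptr out",(452.5,58),.015)):
    g=atz(c,W(u),z);p=g[:2]-A;print(n,g,np.degrees(np.arctan2(p[1],p[0]))%360,np.hypot(*p))
E
cat > fit3.py <<'E'
from h import *
from scipy.optimize import least_squares
ct=cam(env.grab_frame("top"));cs=cam(env.grab_frame("scene"))
d=np.load("w3s.npy",allow_pickle=True).item();cw=cam(d["f"],d["s"])
T=lambda u:(u[0]/2.7+230,u[1]/2.7+90)
S=lambda u:(u[0]/2.1+180,u[1]/2.1+200)
W=lambda u:(u[0]/3+190,u[1]/2.7+190)
L=[(ct,T((586,436)),36),(ct,T((397,411)),-36),(ct,T((514,147)),-108),(cs,S((217,222)),-36),(cs,S((421,282)),-108),(cs,S((61,364)),36),(cs,S((427,484)),180),(cs,S((178,547)),108),(cw,W((236,272)),36),(cw,W((712,289)),-36)]
def res(p):
    r=[]
    for c,u,a in L:
        b=p[2]+np.radians(a);r+=list((proj(c,[p[0]+.15*np.cos(b),p[1]+.15*np.sin(b),.11])-u).ravel())
    return r
o=least_squares(res,[.68,-.08,3.0],loss='soft_l1');print(o.x,np.degrees(o.x[2]));print(np.round(o.fun.reshape(-1,2),1))
E
python3 fit3.py
```

```text
postL [ 0.54744936 -0.14682125  0.11      ] 207.0931757743366 0.15001188827060544
postR [0.572971   0.02619172 0.11      ] 135.89881489587336 0.1504347692854406
bL [ 0.54904697 -0.14777561  0.024     ] 207.69956542462842 0.14903258554248877
bR [0.57397348 0.02762316 0.024     ] 135.24282779699553 0.15072093776950488
ptr in [ 0.51853273 -0.06028218  0.015     ] 173.6020219846328 0.1634854829220453
ptr out [ 0.48747758 -0.05727449  0.015     ] 173.74082639354268 0.1946829499759919
[ 0.68150635 -0.07893708  2.99372722] 171.52793461577633
[[  1.1  -1.7]
 [ -0.6  -1.4]
 [-58.7  29.2]
 [ -0.6  -0.6]
 [  0.9  -0.5]
 [ -0.3  -1.1]
 [ -0.8  -0.1]
 [ -1.1  -0.7]
 [ -1.2   1. ]
 [  0.    1.3]]
```

```bash
python3 go.py .548 -.1472 .30 207.4
```

```text
t 10.73 pos [ 0.4491 -0.0798  0.4153] xaz 174.25 zdir [ 0. -0. -1.] F [ 0.   0.9 -0.3] op -0.005 q [ 0.89  0.15 -0.88  1.38  0.12  1.66  1.5 ]
shift cm [-10.52  -5.72  11.53]
spin -0.5785
```

```bash
python3 -m jog '[[[-2.1,-1.1,2.3],0],[[-2.1,-1.1,2.3],0],[[-2.1,-1.2,2.3],0],[[-2.1,-1.2,2.3],0],[[-2.1,-1.1,2.3],0],[[0,0,0],-0.115],[[0,0,0],-0.115],[[0,0,0],-0.115],[[0,0,0],-0.115],[[0,0,0],-0.118],[[0,0,0],0]]' -0.3; python3 go.py .548 -.1472 .097 207.4
```

```text
time: 11.65
ee_pos: [0.5478, -0.1473, 0.2999]
ee_rot: [-0.0, -0.237, 0.971, 0.0]
ft_force: [-0.0, -0.1, 0.6]
opening: 0.35
t 11.65 pos [ 0.5478 -0.1473  0.2999] xaz -152.56 zdir [-0.     0.001 -1.   ] F [-0.  -0.1  0.6] op 0.35 q [ 0.85  0.48 -0.95  1.35  0.38  1.5   1.98]
shift cm [-2.000e-02 -2.000e-02  2.029e+01]
spin 0.0007
```

```bash
python3 -m jog '[[[0,0,2.5],0],[[0,0,3],0],[[0,0,3],0],[[0,0,3],0],[[0,0,3],0],[[0,0,2.5],0],[[0,0,2],0],[[0,0,1.3],0],[[0,0,0],0],[[0,0,0],0]]'
python3 -m jog '[[[0,0,0],0],[[0,0,0],0],[[0,0,0],0],[[0,0,0],0],[[0,0,0],0]]' -1 20;  python3 go.py .5502 -.1519 .097 209.3
```

```text
time: 12.48
ee_pos: [0.5478, -0.1471, 0.0973]
ee_rot: [-0.0, -0.235, 0.972, 0.0]
ft_force: [0.3, -0.3, 0.3]
opening: 0.352
time: 12.9
ee_pos: [0.5492, -0.1472, 0.099]
ee_rot: [0.002, -0.236, 0.972, -0.001]
ft_force: [-0.3, -1.0, 5.1]
opening: 0.157
t 12.9 pos [ 0.5492 -0.1472  0.099 ] xaz -152.73 zdir [ 0.004 -0.001 -1.   ] F [-0.3 -1.   5.1] op 0.157 q [ 0.81  0.64 -0.85  1.65  0.53  1.09  1.86]
shift cm [ 0.12 -0.46  0.2 ]
spin -0.0354
```

```bash
python3 -m jog '[[[0,-0.15,0],-0.01],[[0,-0.2,0],-0.014],[[-0.01,-0.22,0],-0.014],[[0,0,0],0],[[0,0,0],0]]'
python3 -m jog '[[[0,0,0],0],[[0,0,0],0],[[0,0,0],0]]' -0.3
python3 go.py
python3 -m jog '[[[0,0,-1.5],0],[[0,0,-2.5],0],[[0,0,-3.5],0],[[0,0,-4],0],[[0,0,-4],0],[[0,0,-4],0],[[0,0,-4],0],[[0,0,-3.5],0],[[0,0,-2],0],[[0,0,-1],0]]' ; python3 go.py .4485 -.08 .41 174
```

```text
time: 13.32
ee_pos: [0.5517, -0.152, 0.099]
ee_rot: [0.001, -0.254, 0.967, -0.001]
ft_force: [0.8, 1.3, 6.5]
opening: 0.157
time: 13.57
ee_pos: [0.5499, -0.152, 0.0969]
ee_rot: [-0.001, -0.254, 0.967, 0.0]
ft_force: [0.4, -1.3, 0.0]
opening: 0.35
t 13.57 pos [ 0.5499 -0.152   0.0969] xaz -150.53 zdir [-0.001  0.    -1.   ] F [ 0.4 -1.3  0. ] op 0.35 q [ 0.82  0.65 -0.86  1.64  0.54  1.1   1.9 ]
time: 14.4
ee_pos: [0.5513, -0.1515, 0.4009]
ee_rot: [0.003, -0.254, 0.967, -0.001]
ft_force: [0.7, 0.5, 0.2]
opening: 0.352
t 14.4 pos [ 0.5513 -0.1515  0.4009] xaz -150.53 zdir [ 0.005 -0.001 -1.   ] F [0.7 0.5 0.2] op 0.352 q [ 0.8   0.47 -0.96  1.11  0.38  1.73  2.05]
shift cm [ 5.43 11.28 -0.97]
spin 0.619
```

```bash
python3 -m jog '[[[1.6,1.6,-0.3],0],[[1.6,1.6,-0.3],0],[[1.6,1.6,-0.3],0],[[1.6,1.6,-0.3],0],[[1.7,1.7,0],0],[[0,0,0],0.105],[[0,0,0],0.105],[[0,0,0],0.105],[[0,0,0],0.105],[[0,0,0],0.1],[[0,0,0],0.1],[[0,0,0],0]]' -1; python3 go.py
python3 - <<'E'
from h import *
s=env.observe()
f=env.grab_frame("wrist");cv2.imwrite("pics/w6.png",f["frame"][:,:,::-1]);np.save("w3.npy",f["frame"]);np.save("w3s.npy",{"s":s,"f":{k:v for k,v in f.items() if k!="frame"}},allow_pickle=True)
cv2.imwrite("pics/w6c.png",cv2.resize(f["frame"][190:390,240:500,::-1],None,fx=3,fy=3,interpolation=cv2.INTER_CUBIC))
E
```

```text
time: 15.4
ee_pos: [0.4398, -0.1212, 0.4089]
ee_rot: [-0.001, 0.054, 0.999, -0.0]
ft_force: [0.2, -0.9, 1.0]
opening: -0.004
t 15.4 pos [ 0.4398 -0.1212  0.4089] xaz 173.86 zdir [-0.001 -0.    -1.   ] F [ 0.2 -0.9  1. ] op -0.004 q [ 1.04  0.16 -0.94  1.4   0.13  1.65  1.57]
```

View pics/w6c.png

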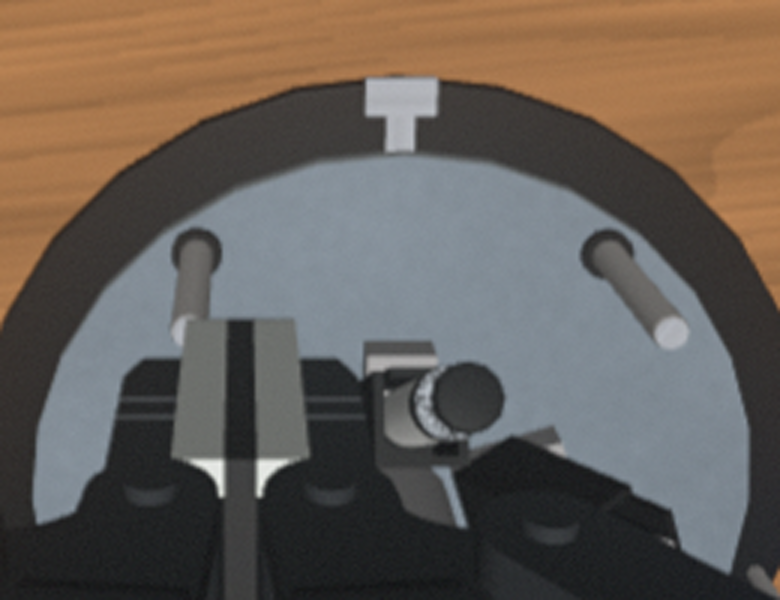

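Run:
```python
from h import *
d=np.load("w3s.npy",allow_pickle=True).item();c=cam(d["f"],d["s"]);A=np.array([.681,-.0785])
W=lambda u:(u[0]/3+240,u[1]/3+190)
for n,u,z in(("postR",(671,333),.11),("bL",(197,252),.026),("bR",(607,252),.026),("ptr in",(401,151),.015),("ptr out",(402,78),.015),("knob",(471,397),.187)):
    g=atz(c,W(u),z);p=g[:2]-A;print(n,g,np.degrees(np.arctan2(p[1],p[0]))%360,np.hypot(*p))
```

```text
postR [0.56965105 0.02258918 0.11      ] 137.7649689125115 0.15039152493362934
bL [ 0.55064935 -0.15118728  0.026     ] 209.14529718372722 0.14924722509528024
bR [0.56945959 0.02330964 0.026     ] 137.61141622972744 0.15101809796412405
ptr in [ 0.51842487 -0.06005208  0.015     ] 173.52615608440954 0.1636184525117053
ptr out [ 0.48669928 -0.05737464  0.015     ] 173.79488714991382 0.19544576953808024
knob [ 0.54697762 -0.06268343  0.187     ] 173.2694048680628 0.13495244288158006
```

```bash
python3 go.py .5319 -.0618 .25 173.6
```

```text
t 15.45 pos [ 0.4399 -0.1212  0.4089] xaz 174.07 zdir [-0.001 -0.    -1.   ] F [ 0.3 -0.3 -0.5] op -0.002 q [ 1.04  0.16 -0.94  1.4   0.13  1.65  1.58]
shift cm [-8.55  6.86 15.89]
spin 0.0082
```

```bash
python3 -m jog '[[[-1.22,0.98,2.27],0],[[-1.22,0.98,2.27],0],[[-1.22,0.98,2.27],0],[[-1.22,0.98,2.27],0],[[-1.22,0.98,2.27],0],[[-1.22,0.98,2.27],0.008],[[-1.22,0.98,2.2],0],[[0,0,0],0],[[0,0,0],0]]' -1; python3 go.py .5319 -.0618 .222 173.6;python3 - <<'E'
from h import *
s=env.observe()
f=env.grab_frame("wrist");cv2.imwrite("pics/w7.png",f["frame"][:,:,::-1])
f=env.grab_frame("scene");cv2.imwrite("pics/s7.png",cv2.resize(f["frame"][200:420,180:440,::-1],None,fx=3,fy=2.7,interpolation=cv2.INTER_CUBIC))
E
```

```text
time: 16.2
ee_pos: [0.5316, -0.0617, 0.2498]
ee_rot: [-0.002, 0.055, 0.998, 0.0]
ft_force: [-0.5, 0.9, 0.3]
opening: 0.002
t 16.2 pos [ 0.5316 -0.0617  0.2498] xaz 173.69 zdir [-0.004  0.001 -1.   ] F [-0.5  0.9  0.3] op 0.002 q [ 0.74  0.42 -0.92  1.53  0.34  1.36  1.26]
shift cm [-0.04 -0.01  2.78]
spin 0.0015
```

View pics/w7.png

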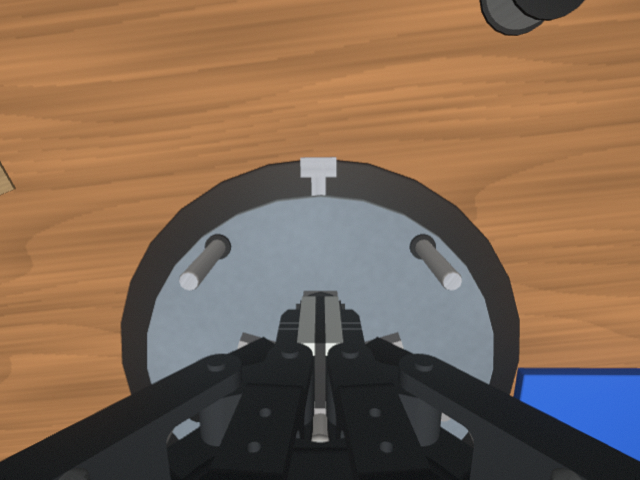

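View pics/s7.png

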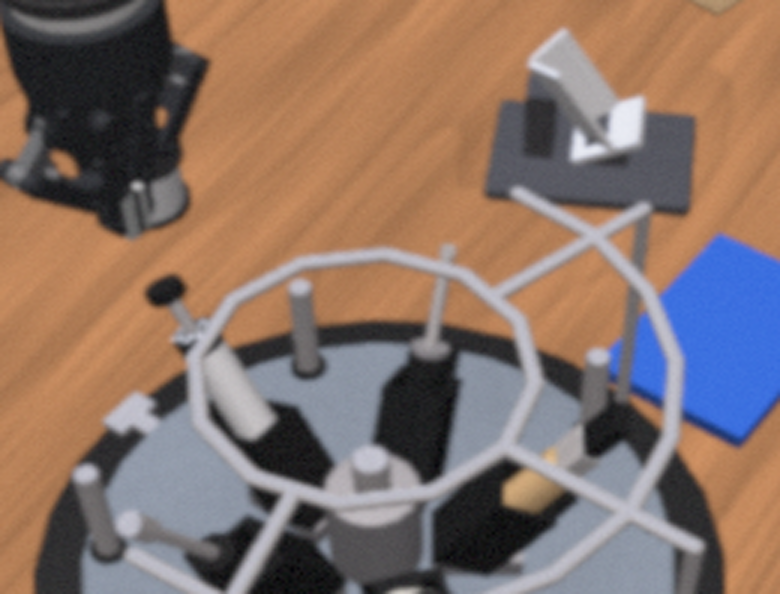

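```bash
python3 -m jog '[[[0,0,1.2],0],[[0,0,1.2],0],[[0,0,0.5],0],[[0,0,0],0]]'; python3 -m jog '[[[-0.2,0,0.35],0],[[-0.2,0,0.35],0],[[-0.2,0,0.35],0],[[0,0,0],0]]'; python3 go.py
```

```text
time: 16.63
ee_pos: [0.5318, -0.0633, 0.2223]
ee_rot: [-0.0, 0.057, 0.998, -0.001]
ft_force: [0.9, 0.2, 0.0]
opening: -0.001
time: 16.97
ee_pos: [0.5388, -0.0631, 0.2117]
ee_rot: [0.0, 0.057, 0.998, 0.0]
ft_force: [0.7, -0.3, 1.1]
opening: -0.003
t 16.97 pos [ 0.5388 -0.0631  0.2117] xaz 173.47 zdir [ 0.001  0.    -1.   ] F [ 0.7 -0.3  1.1] op -0.003 q [ 0.73  0.46 -0.9   1.58  0.37  1.28  1.23]
```

```bash
python3 -m jog '[[[-0.15,0,0.26],0],[[-0.15,0,0.26],0],[[-0.15,0,0.26],0]]'; python3 -m jog '[[[-0.2,0,0.35],0],[[-0.2,0,0.35],0],[[-0.15,0,0.26],0]]'; python3 go.py
```

```text
time: 17.22
ee_pos: [0.5429, -0.0632, 0.2045]
ee_rot: [0.0, 0.057, 0.998, -0.0]
ft_force: [-2.8, 0.2, 4.9]
opening: -0.001
time: 17.47
ee_pos: [0.5485, -0.0639, 0.1948]
ee_rot: [0.0, 0.057, 0.998, -0.0]
ft_force: [-3.1, -0.2, 5.9]
opening: 0.004
t 17.47 pos [ 0.5485 -0.0639  0.1948] xaz 173.5 zdir [ 0. -0. -1.] F [-3.1 -0.2  5.9] op 0.004 q [ 0.7   0.5  -0.88  1.58  0.4   1.25  1.21]
```

```bash
python3 -m jog '[[[-0.1,0,0.17],0],[[-0.05,0,0.09],0]]'; python3 -m jog '[[[-0.05,0,0.09],0],[[0,0,0],0]]';  python3 -m jog '[[[-0.05,0,0.09],0],[[0,0,0],0]]'
```

```text
time: 17.63
ee_pos: [0.55, -0.064, 0.1922]
ee_rot: [0.0, 0.057, 0.998, -0.0]
ft_force: [-2.6, -0.0, 5.6]
opening: 0.0
time: 17.8
ee_pos: [0.5505, -0.0641, 0.1914]
ee_rot: [0.0, 0.057, 0.998, -0.0]
ft_force: [-1.9, 0.4, 4.3]
opening: -0.002
time: 17.97
ee_pos: [0.551, -0.0642, 0.1905]
ee_rot: [0.0, 0.057, 0.998, -0.0]
ft_force: [-2.1, 0.1, 5.0]
opening: -0.003
```

```bash
python3 -m jog '[[[-0.05,0,0.09],0],[[0,0,0],0]]';  python3 -m jog '[[[-0.05,0,0.09],0],[[0,0,0],0]]';  python3 -m jog '[[[-0.05,0,0.09],0],[[0,0,0],0]]'
```

```text
time: 18.13
ee_pos: [0.5513, -0.0641, 0.19]
ee_rot: [0.0, 0.057, 0.998, -0.0]
ft_force: [-2.2, -0.3, 6.9]
opening: 0.002
time: 18.3
ee_pos: [0.5515, -0.0639, 0.1898]
ee_rot: [-0.0, 0.057, 0.998, -0.0]
ft_force: [-4.2, 0.5, 10.1]
opening: 0.001
time: 18.47
ee_pos: [0.5516, -0.0637, 0.1897]
ee_rot: [-0.001, 0.056, 0.998, -0.0]
ft_force: [-7.4, 0.9, 15.0]
opening: -0.001
```

```bash
python3 -m jog '[[[-0.04,0,0.07],0],[[0,0,0],0]]';  python3 -m jog '[[[0.1,0,-0.2],0],[[0.4,0,-0.8],0],[[1.2,0,-2],0],[[1.2,0,-2],0],[[1,0,-2],0],[[0,0,0],0],[[0,0,0],0]]'; python3 go.py
python3 - <<'E'
from h import *
s=env.observe()
f=env.grab_frame("scene");cv2.imwrite("pics/s8.png",cv2.resize(f["frame"][200:420,180:440,::-1],None,fx=3,fy=2.7,interpolation=cv2.INTER_CUBIC))
f=env.grab_frame("wrist");cv2.imwrite("pics/w8.png",f["frame"][:,:,::-1])
E
```

```text
time: 18.63
ee_pos: [0.5516, -0.0635, 0.1895]
ee_rot: [-0.001, 0.056, 0.998, -0.001]
ft_force: [-10.3, -0.3, 18.1]
opening: -0.001
time: 19.22
ee_pos: [0.5144, -0.0601, 0.2574]
ee_rot: [0.001, 0.057, 0.998, -0.0]
ft_force: [-0.9, -0.6, -0.4]
opening: -0.004
t 19.22 pos [ 0.5144 -0.0601  0.2574] xaz 173.48 zdir [ 0.003 -0.001 -1.   ] F [-0.9 -0.6 -0.4] op -0.004 q [ 0.78  0.38 -0.94  1.57  0.31  1.35  1.27]
```

View pics/s8.png

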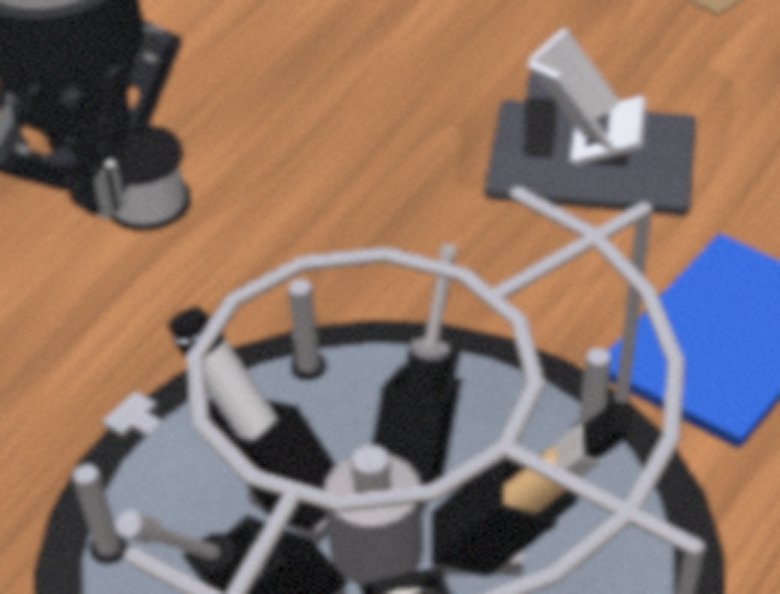

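View pics/w8.png

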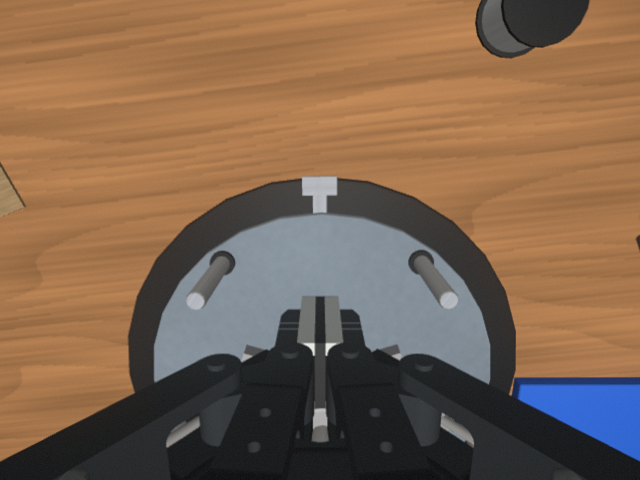

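```bash
python3 go.py .5608 -.0646 .245 173.4
```

```text
t 19.32 pos [ 0.5137 -0.0606  0.2556] xaz 173.46 zdir [-0.001 -0.    -1.   ] F [-0.2 -1.1 -0.4] op -0.0 q [ 0.78  0.38 -0.93  1.57  0.31  1.35  1.27]
shift cm [-4.72  0.14  1.05]
spin 0.001
```

```bash
python3 -m jog '[[[-1.2,0.05,0.2],0],[[-1.2,0.05,0.3],0],[[-1.2,0.05,0.3],0],[[-1.1,0,0.3],0],[[0,0,0],0],[[0,0,0],0]]' 0.1 80
python3 go.py .5608 -.0646 .171 173.4;  python3 - <<'E'
from h import *
s=env.observe()
f=env.grab_frame("wrist");cv2.imwrite("pics/w9.png",f["frame"][:,:,::-1])
E
```

```text
time: 19.82
ee_pos: [0.5603, -0.064, 0.2436]
ee_rot: [-0.002, 0.057, 0.998, 0.001]
ft_force: [-0.0, 0.5, -0.7]
opening: 0.549
t 19.82 pos [ 0.5603 -0.064   0.2436] xaz 173.49 zdir [-0.003  0.001 -1.   ] F [-0.   0.5 -0.7] op 0.549 q [ 0.69  0.49 -0.89  1.47  0.38  1.37  1.23]
shift cm [-0.08 -0.06  7.26]
spin 0.0016
```

View pics/w9.png

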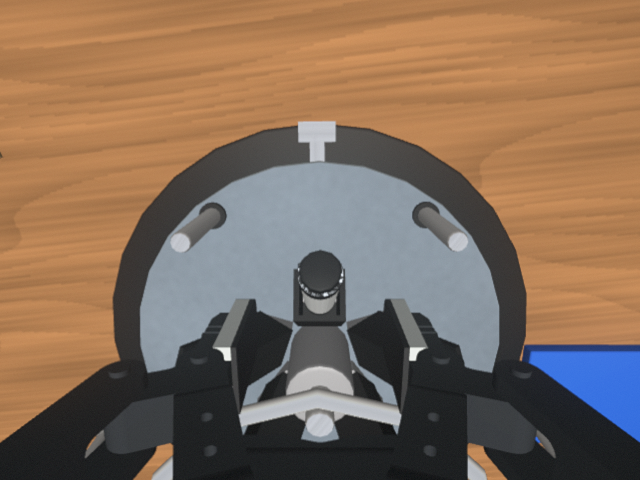

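```bash
python3 -m jog '[[[0,0,1.5],0],[[0,0,1.5],0],[[-0.04,-0.03,1.5],0],[[0,0,1.2],0],[[0,0,0.8],0],[[0,0,0.6],0],[[0,0,0],0],[[0,0,0],0]]'
python3 go.py .5608 -.0646 .171 173.4;  python3 - <<'E'
from h import *
s=env.observe()
f=env.grab_frame("wrist");cv2.imwrite("pics/w10.png",f["frame"][:,:,::-1])
f=env.grab_frame("scene");cv2.imwrite("pics/s10.png",cv2.resize(f["frame"][180:400,180:440,::-1],None,fx=3,fy=2.7,interpolation=cv2.INTER_CUBIC))
E
```

```text
time: 20.53
ee_pos: [0.5612, -0.0643, 0.1746]
ee_rot: [0.0, 0.057, 0.998, 0.0]
ft_force: [1.0, -0.2, -0.6]
opening: 0.547
t 20.53 pos [ 0.5612 -0.0643  0.1746] xaz 173.49 zdir [ 0.  0. -1.] F [ 1.  -0.2 -0.6] op 0.547 q [ 0.68  0.54 -0.87  1.57  0.43  1.23  1.19]
shift cm [ 0.03 -0.04  0.36]
spin 0.0015
```

View pics/w10.png

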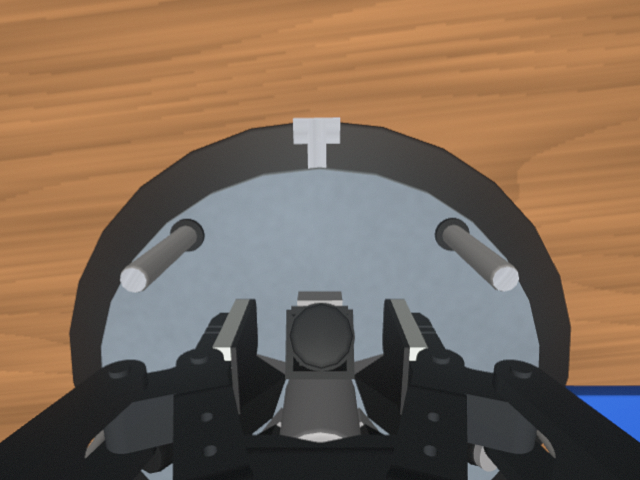

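View pics/s10.png

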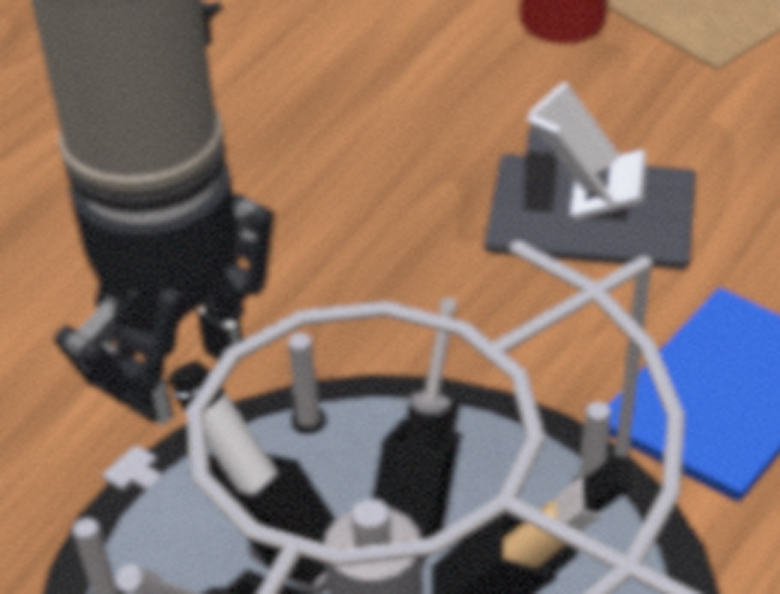

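```bash
python3 -m jog '[[[0,-0.02,0.3],0],[[0,0,0],0]]'; python3 -m jog '[[[0,0,0],0],[[0,0,0],0],[[0,0,0],0],[[0,0,0],0],[[0,0,0],0],[[0,0,0],0]]' -1 80
python3 go.py ;  python3 - <<'E'
from h import *
s=env.observe()
f=env.grab_frame("wrist");cv2.imwrite("pics/w11.png",f["frame"][:,:,::-1])
E
```

```text
time: 20.8
ee_pos: [0.5612, -0.0646, 0.1715]
ee_rot: [0.0, 0.057, 0.998, -0.0]
ft_force: [0.2, -0.9, -0.7]
opening: 0.551
time: 21.3
ee_pos: [0.5612, -0.0645, 0.1719]
ee_rot: [0.0, 0.057, 0.998, -0.0]
ft_force: [-3.2, 0.1, 4.2]
opening: 0.238
t 21.3 pos [ 0.5612 -0.0645  0.1719] xaz 173.48 zdir [ 0. -0. -1.] F [-3.2  0.1  4.2] op 0.238 q [ 0.68  0.54 -0.86  1.58  0.43  1.22  1.19]
```

View pics/w11.png

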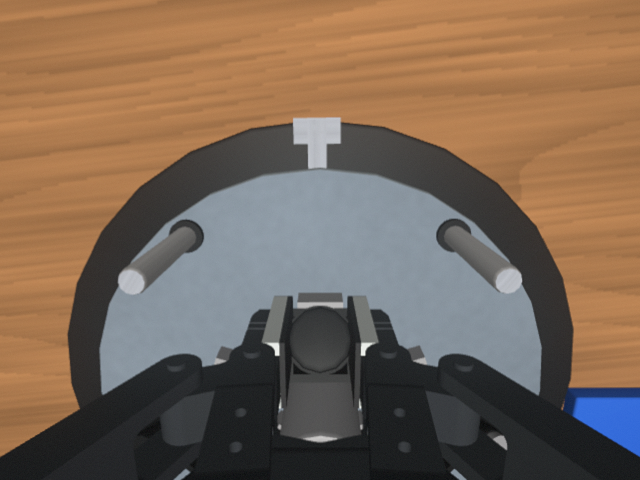

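Run:
```python
from h import *
f=env.grab_frame("scene");cv2.imwrite("pics/s11.png",cv2.resize(f["frame"][250:350,190:320,::-1],None,fx=6,fy=6,interpolation=cv2.INTER_CUBIC))
A=np.array([.681,-.0785]);u=np.array([np.cos(np.radians(173.5)),np.sin(np.radians(173.5))])
c=cam(f)
for s_ in(85,123,135,145):
    P=np.r_[A+u*(.05+s_/2000),.04+s_*.000866]
    print(s_,P,(proj(c,P)-[190,250])*6)
s=env.observe();t=s["ee_pos"];print("tip",(proj(c,t-[0,0,.025])-[190,250])*6)
```

```text
85 [ 0.5890946 -0.0680287  0.11361  ] [[410.53402045 576.38192552]]
123 [ 0.57021674 -0.06587784  0.146518  ] [[345.13689338 468.07231187]]
135 [ 0.56425531 -0.06519862  0.15691   ] [[324.08746343 433.0799348 ]]
145 [ 0.55928745 -0.06463261  0.16557   ] [[306.40116584 403.62918961]]
tip [[320.3828595  449.93824144]]
```

View pics/s11.png

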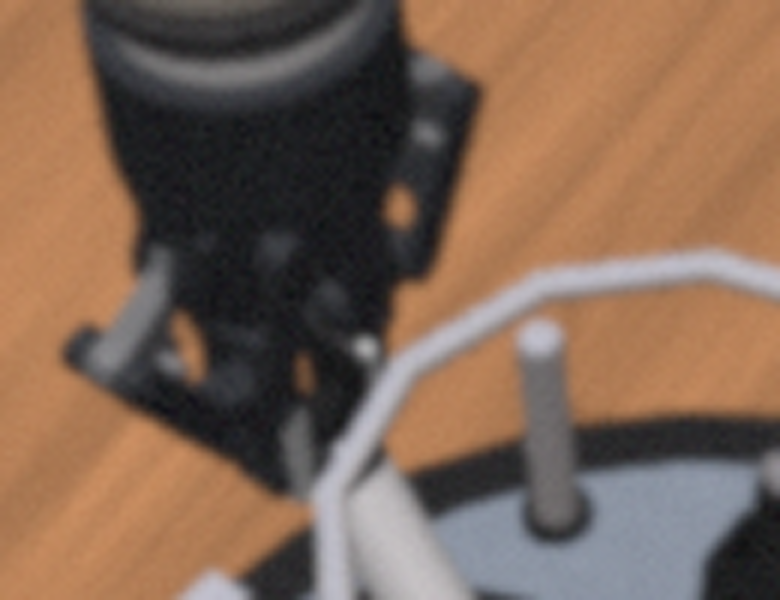

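```bash
python3 -m jog '[[[0.1,0,-0.17],0],[[0.25,0,-0.43],0],[[0.25,0,-0.43],0],[[0.25,0,-0.43],0],[[0,0,0],0]]' 
python3 go.py ;  python3 - <<'E'
from h import *
s=env.observe()
f=env.grab_frame("wrist");cv2.imwrite("pics/w12.png",f["frame"][200:480,100:540,::-1])
f=env.grab_frame("scene");cv2.imwrite("pics/s12.png",cv2.resize(f["frame"][230:350,190:320,::-1],None,fx=5,fy=5,interpolation=cv2.INTER_CUBIC))
E
```

```text
time: 21.82
ee_pos: [0.5525, -0.0634, 0.1869]
ee_rot: [0.0, 0.057, 0.998, -0.0]
ft_force: [1.5, 0.5, -0.3]
opening: 0.236
t 21.82 pos [ 0.5525 -0.0634  0.1869] xaz 173.49 zdir [ 0.001 -0.    -1.   ] F [ 1.5  0.5 -0.3] op 0.236 q [ 0.7   0.51 -0.88  1.58  0.41  1.24  1.2 ]
```

View pics/w12.png

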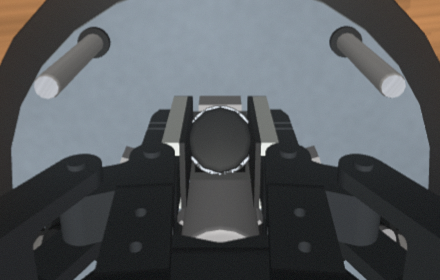

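View pics/s12.png

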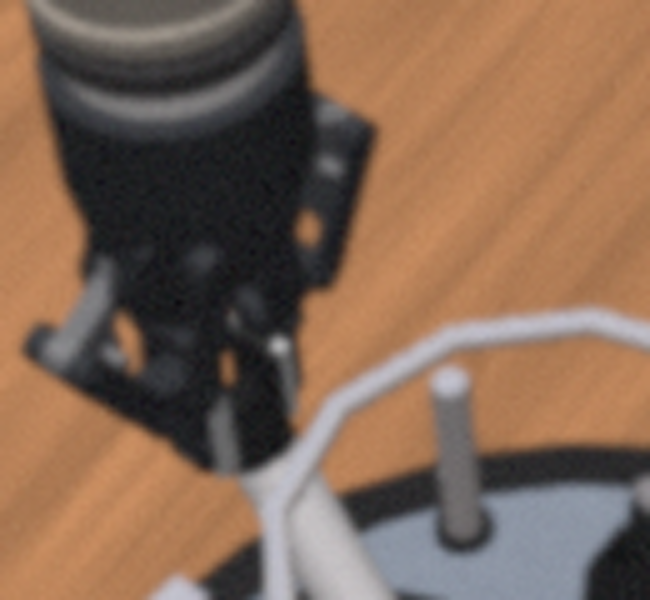

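Run:
```python
from h import *
a=cv2.imread("pics/w11.png")[280:450,250:390];b=cv2.imread("pics/w12.png")[80:250,150:290]
cv2.imwrite("pics/cmp.png",cv2.resize(np.hstack([a,b]),None,fx=2.8,fy=2.8,interpolation=cv2.INTER_CUBIC))
```

```text
(no output)
```

View pics/cmp.png

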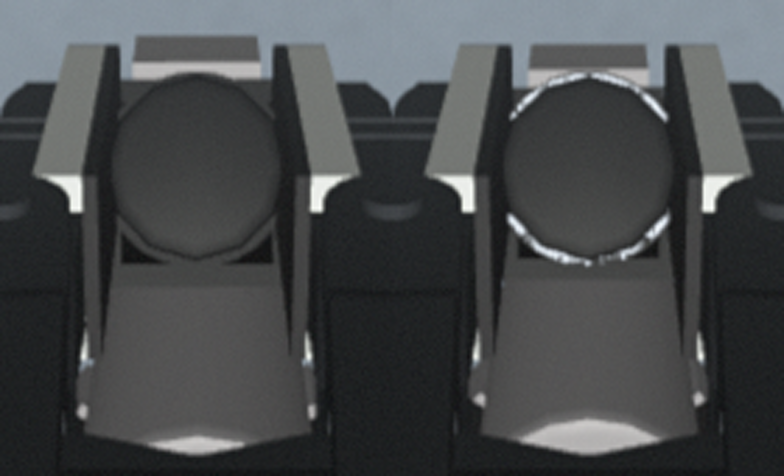

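```bash
python3 -m jog '[[[0.3,0,-0.52],0],[[0.4,0,-0.69],0],[[0.4,0,-0.69],0],[[0.4,0,-0.69],0],[[0.4,0,-0.69],0],[[0.4,0,-0.69],0],[[0.4,0,-0.69],0],[[0.4,0,-0.69],0],[[0.4,0,-0.69],0],[[0.4,0,-0.69],0],[[0.4,0,-0.69],0],[[0,0,0],0]]' 
python3 go.py ;  python3 - <<'E'
from h import *
s=env.observe()
f=env.grab_frame("wrist");cv2.imwrite("pics/w13.png",f["frame"][:,:,::-1])
f=env.grab_frame("scene");cv2.imwrite("pics/s13.png",cv2.resize(f["frame"][170:370,140:400,::-1],None,fx=3,fy=3,interpolation=cv2.INTER_CUBIC))
E
```

```text
time: 22.92
ee_pos: [0.51, -0.0583, 0.2619]
ee_rot: [0.001, 0.057, 0.998, -0.0]
ft_force: [1.3, -0.1, -1.2]
opening: 0.236
t 22.92 pos [ 0.51   -0.0583  0.2619] xaz 173.49 zdir [ 0.002 -0.001 -1.   ] F [ 1.3 -0.1 -1.2] op 0.236 q [ 0.79  0.36 -0.94  1.58  0.3   1.35  1.27]
```

View pics/w13.png

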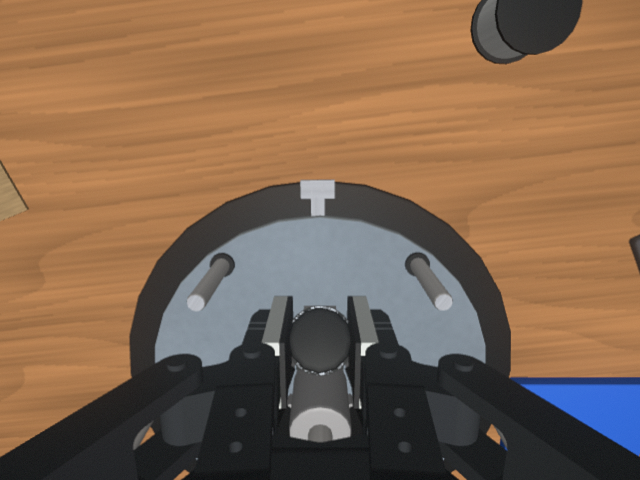

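View pics/s13.png

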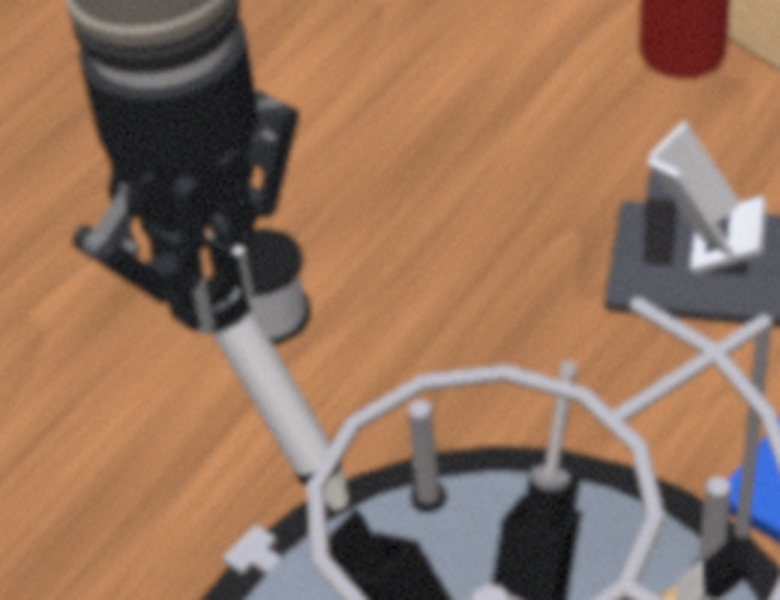

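```bash
python3 -m jog '[[[0.8,0,-1.6],0],[[0.8,0,-1.6],0],[[0.8,0.8,-1.6],0],[[0.6,1.6,-1.4],0],[[0.4,2.2,-1.2],0],[[0,2.4,-1],0],[[0,2.5,-0.7],0],[[0,2.5,-0.5],0],[[0,2.5,-0.2],0],[[0,2.5,0],0],[[0,2.2,0],0],[[0,1.4,0],0]]' 
python3 -m jog '[[[0,0,0],0],[[0,0,0],0]]'
python3 go.py ;  python3 - <<'E'
from h import *
s=env.observe()
f=env.grab_frame("wrist");cv2.imwrite("pics/w14.png",f["frame"][:,:,::-1]);np.save("w3s.npy",{"s":s,"f":{k:v for k,v in f.items() if k!="frame"}},allow_pickle=True)
f=env.grab_frame("scene");cv2.imwrite("pics/s14.png",cv2.resize(f["frame"][170:370,140:440,::-1],None,fx=2.6,fy=2.6,interpolation=cv2.INTER_CUBIC))
f=env.grab_frame("top");cv2.imwrite("pics/t14.png",cv2.resize(f["frame"][170:320,200:400,::-1],None,fx=3.9,fy=3.9,interpolation=cv2.INTER_CUBIC))
E
```

```text
time: 24.02
ee_pos: [0.499, 0.1529, 0.3577]
ee_rot: [-0.001, 0.055, 0.998, 0.001]
ft_force: [-0.7, 0.2, -1.9]
opening: 0.236
time: 24.18
ee_pos: [0.4993, 0.1504, 0.3576]
ee_rot: [-0.001, 0.056, 0.998, -0.0]
ft_force: [0.1, 0.4, -1.7]
opening: 0.238
t 24.18 pos [0.4993 0.1504 0.3576] xaz 173.61 zdir [-0.001 -0.    -1.   ] F [ 0.1  0.4 -1.7] op 0.238 q [ 0.4   0.37 -1.02  1.36  0.31  1.59  0.87]
```

View pics/w14.png

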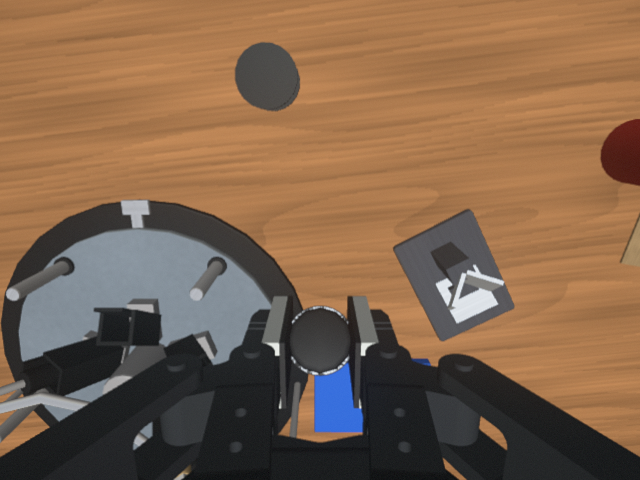

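View pics/s14.png

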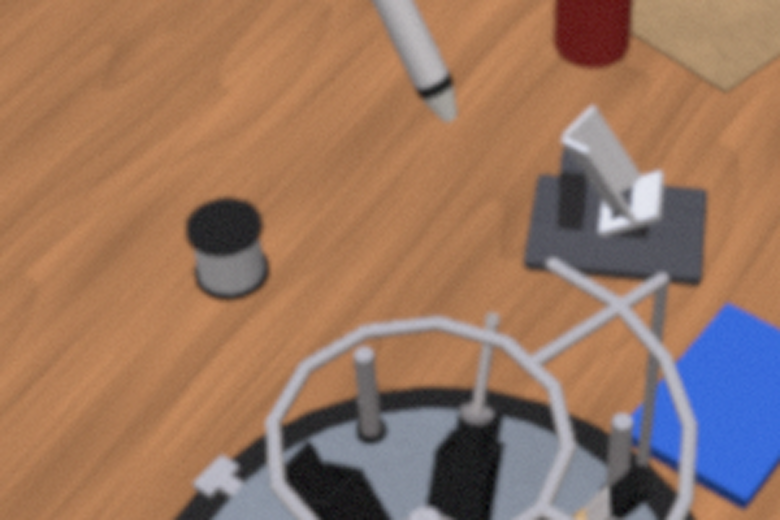

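View pics/t14.png

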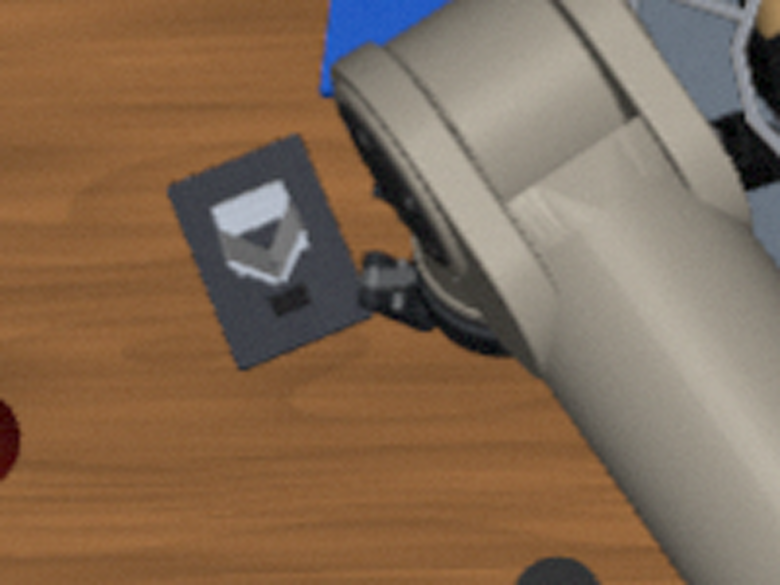

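Run:
```python
from h import *
d=np.load("w3s.npy",allow_pickle=True).item();s=d["s"];Rt=q2R(s["ee_rot"])
foot=s["ee_pos"]+Rt@np.array([-.0705,0,.1319]);cs=cam(env.grab_frame("scene"))
ax=Rt@np.array([.5,0,-.866])
print("foot pred",foot,proj(cs,foot),"seen",(449/2.6+140, 119/2.6+170)); print("s=22 pred",proj(cs,foot+.022*ax),"seen",(434/2.6+140,88/2.6+170))
a=cv2.imread("pics/w14.png")[200:345,385:525]
cv2.imwrite("pics/r14.png",cv2.resize(a,None,fx=4.1,fy=4.1,interpolation=cv2.INTER_CUBIC))
a=cv2.imread("pics/scene5.png")[290-90:290,330:430]
cv2.imwrite("pics/rs14.png",cv2.resize(a,None,fx=6,fy=6,interpolation=cv2.INTER_CUBIC))
```

```text
foot pred [0.56915216 0.14249304 0.2256092 ] [[313.45830256 214.32785911]] seen (312.6923076923077, 215.76923076923077)
s=22 pred [[308.00829856 203.33661701]] seen (306.9230769230769, 203.84615384615384)
```

View pics/r14.png

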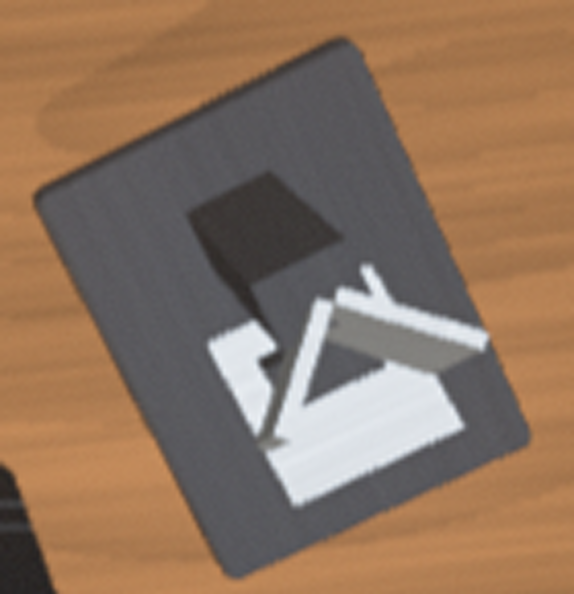

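View pics/rs14.png

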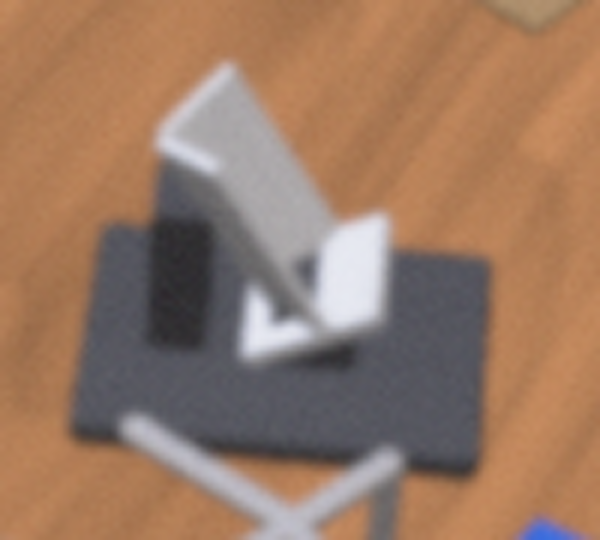

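```bash
cat > rest.py <<'E'
from h import *
from scipy.optimize import least_squares
d=np.load("w3s.npy",allow_pickle=True).item();c=cam(d["f"],d["s"])
W=lambda u:np.array([u[0]/4.1+385,u[1]/4.1+200])
cs=cam(env.grab_frame("scene"));S=lambda u:np.array([u[0]/6+330,u[1]/6+200])
def P(q,v):  # v in rest frame
    ca,sa=np.cos(q[2]),np.sin(q[2]);return np.array([q[0]+ca*v[0]-sa*v[1],q[1]+sa*v[0]+ca*v[1],v[2]])
n=np.array([.866,0,.5]);y=np.array([0,1,0]);o=np.array([0,0,.04])
pts=[("far-L",o+.025*n+.025*y,None),]
obs=[(W((463,425)),o+.025*n+.025*y),(W((297,505)),o+.025*n-.025*y),(W((210,345)),o-.025*n-.025*y),(W((372,264)),o-.025*n+.025*y)]
obss=[(S((387,214)),o+.025*n+.025*y),(S((385,320)),o+.025*n-.025*y),(S((242,360)),o-.025*n-.025*y)]
for name,O,cc in(("w",obs,c),("s",obss,cs)):
    f=lambda q:np.concatenate([(proj(cc,P(q,v))[0]-u) for u,v in O])
    r=least_squares(f,[.63,.3,.4]);print(name,r.x,np.degrees(r.x[2]),np.round(r.fun,1))
f=lambda q:np.concatenate([(proj(c,P(q,v))[0]-u) for u,v in obs]+[(proj(cs,P(q,v))[0]-u) for u,v in obss])
r=least_squares(f,[.63,.3,.4]);print("both",r.x,np.degrees(r.x[2]),np.round(r.fun,1))
for u in [(38,200),(345,40),(527,440),(232,578)]: print(atz(c,W(u),.014))
E
python3 rest.py
```

```text
w [0.62996357 0.30299358 0.38677155] 22.160377701919856 [ 0.9  0.3 -0.2  0.4 -0.7 -0.4 -0.1 -0.2]
s [0.63342054 0.30029119 0.40295252] 23.087478626461454 [-0.   0.2 -0.8 -0.2  0.8  0.1]
both [0.63057652 0.30284033 0.39042872] 22.3699177378961 [ 0.8  0.7 -0.2  0.9 -0.8  0.2 -0.3  0.2 -0.6 -1.  -1.7 -1.4 -0.  -1.3]
[0.57617793 0.22893074 0.014     ]
[0.53954398 0.31599034 0.014     ]
[0.66637116 0.36816736 0.014     ]
[0.70228862 0.28003497 0.014     ]
```

```bash
python3 go.py .5991 .2893 .29 202.4
```

```text
t 24.43 pos [0.4999 0.1483 0.358 ] xaz 173.33 zdir [-0.    -0.001 -1.   ] F [-0.5 -1.2  0.2] op 0.238 q [ 0.4   0.36 -1.02  1.36  0.31  1.59  0.87]
shift cm [-8.21 15.17  6.79]
spin -0.5074
```

```bash
python3 -m jog '[[[-0.5,1.0,0],0],[[-0.9,1.6,0.5],0],[[-0.9,1.6,0.7],0],[[-0.9,1.6,0.8],0],[[-0.9,1.6,0.8],0],[[-0.9,1.6,0.8],0],[[-0.9,1.7,0.8],0],[[-0.9,1.7,0.8],0],[[-0.8,1.6,0.8],0],[[-0.6,1.2,0.8],0],[[0,0,0],0],[[0,0,0],0]]' 
python3 -m jog '[[[0,0,0],-0.05],[[0,0,0],-0.08],[[0,0,0],-0.08],[[0,0,0],-0.08],[[0,0,0],-0.08],[[0,0,0],-0.08],[[0,0,0],-0.057],[[0,0,0],0],[[0,0,0],0],[[0,0,0],0]]'
python3 go.py .5991 .2893 .2 202.4;python3 - <<'E'
from h import *
s=env.observe()
f=env.grab_frame("wrist");cv2.imwrite("pics/w15.png",f["frame"][:,:,::-1]);np.save("w15s.npy",{"s":s,"f":{k:v for k,v in f.items() if k!="frame"}},allow_pickle=True)
f=env.grab_frame("scene");cv2.imwrite("pics/s15.png",cv2.resize(f["frame"][140:290,300:450,::-1],None,fx=4,fy=4,interpolation=cv2.INTER_CUBIC))
f=env.grab_frame("top");cv2.imwrite("pics/t15.png",cv2.resize(f["frame"][170:320,200:400,::-1],None,fx=3.9,fy=3.9,interpolation=cv2.INTER_CUBIC))
E
```

```text
time: 25.43
ee_pos: [0.5983, 0.2909, 0.2891]
ee_rot: [-0.001, 0.057, 0.998, -0.001]
ft_force: [0.2, 0.9, -0.8]
opening: 0.234
time: 26.27
ee_pos: [0.5985, 0.2906, 0.2908]
ee_rot: [0.0, -0.194, 0.981, -0.0]
ft_force: [0.5, 0.1, -0.9]
opening: 0.234
t 26.27 pos [0.5985 0.2906 0.2908] xaz -157.61 zdir [ 0.001 -0.    -1.   ] F [ 0.5  0.1 -0.9] op 0.234 q [-0.    0.72 -1.    1.05  0.59  1.63  1.14]
shift cm [ 0.   -0.13  9.08]
spin -0.0003
```

View pics/w15.png

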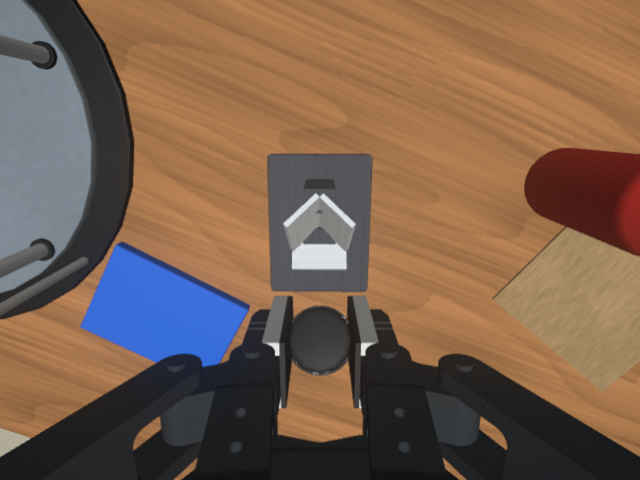

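View pics/s15.png

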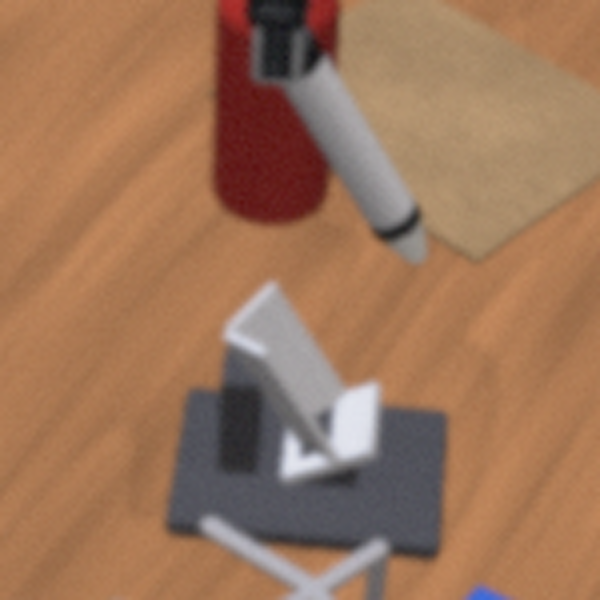

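View pics/t15.png

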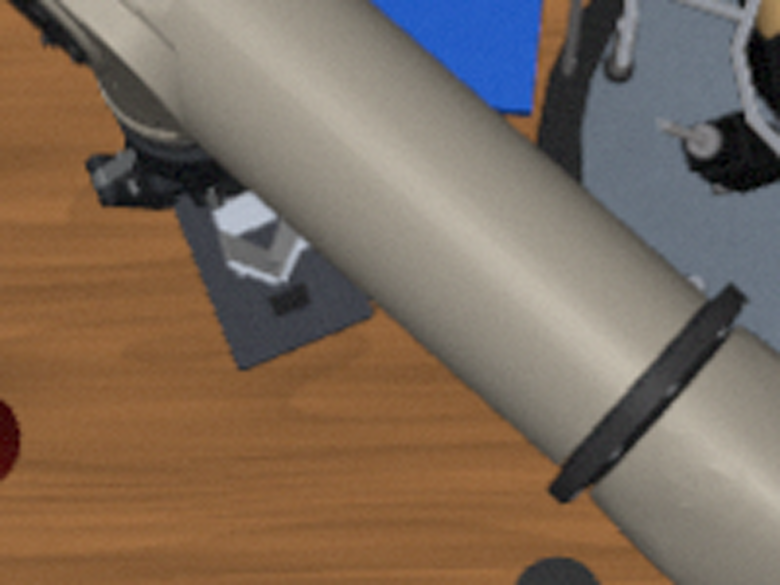

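Run:
```python
from h import *
a=cv2.imread("pics/w15.png")[145:300,255:385]
cv2.imwrite("pics/r15.png",cv2.resize(a,None,fx=4.5,fy=3.8,interpolation=cv2.INTER_CUBIC))
```

```text
(no output)
```

View pics/r15.png

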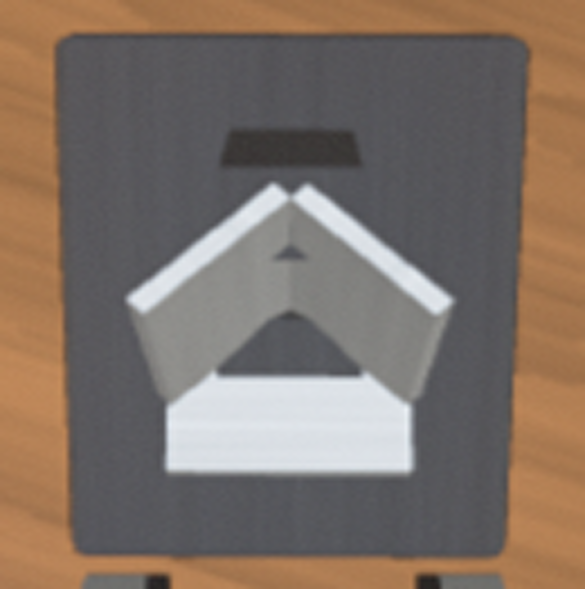

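Run:
```python
from h import *
d=np.load("w15s.npy",allow_pickle=True).item();s=d["s"];c=cam(d["f"],s);Rt=q2R(s["ee_rot"])
W=lambda u:(u[0]/4.5+255,u[1]/3.8+145)
for n,u,z in(("stopL",(166,471),.0525),("stopR",(413,471),.0525),("p1",(57,35),.014),("p2",(527,38),.014),("p3",(507,553),.014),("p4",(77,553),.014)):
    g=atz(c,W(u),z); print(n,np.round(g,4),"tool",np.round(Rt.T@(g-s["ee_pos"]),4))
ex=np.array([np.cos(np.radians(22.4)),np.sin(np.radians(22.4)),0])
m=(atz(c,W((166,471)),.0525)+atz(c,W((413,471)),.0525))/2; print("rest_foot",m-.02165*ex-[0,0,.0125])
# V vertex at upper end
cs=cam(env.grab_frame("scene"))
foot=s["ee_pos"]+Rt@np.array([-.0705,0,.1319]);ax=Rt@np.array([.5,0,-.866])
for l in(0,.022): print(proj(cs,foot+l*ax))
print("seen",(420/4+300,262/4+140),"s22",(396/4+300,228/4+140))
```

```text
stopL [0.6596 0.2884 0.0525] tool [-0.0555 -0.0251  0.2384]
stopR [0.6406 0.3345 0.0525] tool [-0.0555  0.0247  0.2383]
p1 [0.5765 0.2291 0.014 ] tool [ 0.044  -0.0483  0.2768]
p2 [0.5401 0.3193 0.014 ] tool [0.0433 0.049  0.2767]
p3 [0.6657 0.3713 0.014 ] tool [-0.0927  0.0492  0.2768]
p4 [0.7029 0.2809 0.014 ] tool [-0.0927 -0.0485  0.2769]
rest_foot [0.63012743 0.30321573 0.04      ]
[[404.58476846 203.58344982]]
[[399.50819044 195.41117809]]
seen (405.0, 205.5) s22 (399.0, 197.0)
```

```bash
python3 -m jog '[[[0,0,0.8],0],[[0,0,1.2],0],[[0,0,1.4],0],[[0,0,1.4],0],[[0,0,1.4],0],[[0,0,1.2],0],[[0,0,1.0],0],[[0,0,0.6],0],[[0,0,0],0],[[0,0,0],0]]' 
python3 go.py .5649 .2763 .172 202.4;python3 - <<'E'
from h import *
s=env.observe()
f=env.grab_frame("wrist");cv2.imwrite("pics/w16.png",f["frame"][:,:,::-1])
f=env.grab_frame("scene");cv2.imwrite("pics/s16.png",cv2.resize(f["frame"][150:300,310:440,::-1],None,fx=5,fy=4,interpolation=cv2.INTER_CUBIC))
E
```

```text
time: 27.3
ee_pos: [0.5983, 0.2916, 0.2001]
ee_rot: [-0.0, -0.195, 0.981, 0.0]
ft_force: [0.3, -0.9, -1.4]
opening: 0.238
t 27.3 pos [0.5983 0.2916 0.2001] xaz -157.47 zdir [-0.  0. -1.] F [ 0.3 -0.9 -1.4] op 0.238 q [ 0.03  0.77 -0.98  1.22  0.62  1.46  1.09]
shift cm [ 3.67 -0.13  2.81]
spin 0.0023
```

View pics/w16.png

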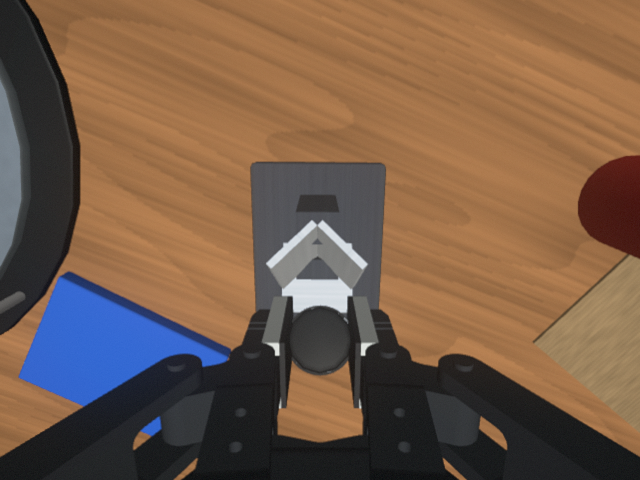

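View pics/s16.png

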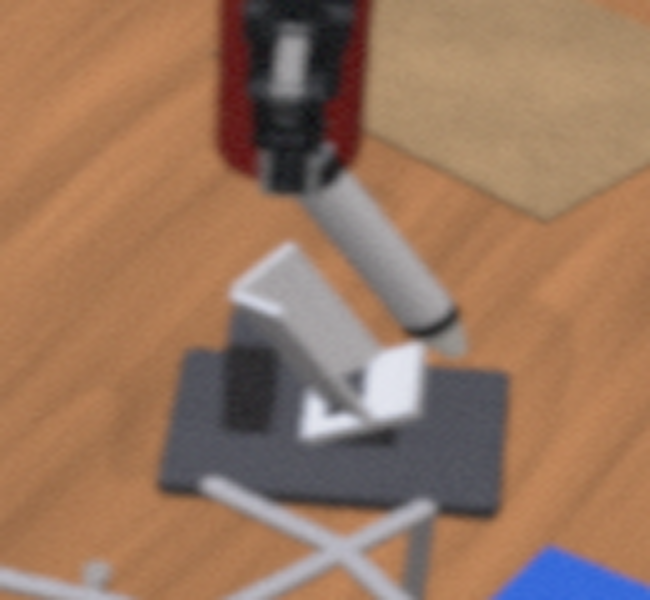

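```bash
python3 -m jog '[[[0.4,-0.05,0.23],0],[[0.6,-0.05,0.35],0],[[0.7,-0.03,0.4],0],[[0.7,0,0.4],0],[[0.5,0,0.29],0],[[0,0,0],0],[[0,0,0],0]]' 
python3 go.py .5649 .2763 .172 202.4;python3 - <<'E'
from h import *
s=env.observe()
f=env.grab_frame("wrist");cv2.imwrite("pics/w17.png",f["frame"][:,:,::-1])
f=env.grab_frame("scene");cv2.imwrite("pics/s17.png",cv2.resize(f["frame"][150:300,310:440,::-1],None,fx=5,fy=4,interpolation=cv2.INTER_CUBIC))
E
```

```text
time: 27.98
ee_pos: [0.572, 0.2792, 0.1839]
ee_rot: [0.0, -0.195, 0.981, -0.0]
ft_force: [-0.5, -0.4, -1.8]
opening: 0.242
t 27.98 pos [0.572  0.2792 0.1839] xaz -157.46 zdir [ 0.001  0.    -1.   ] F [-0.5 -0.4 -1.8] op 0.242 q [ 0.08  0.73 -1.    1.34  0.61  1.39  1.06]
shift cm [0.77 0.01 1.19]
spin 0.0024
```

View pics/w17.png

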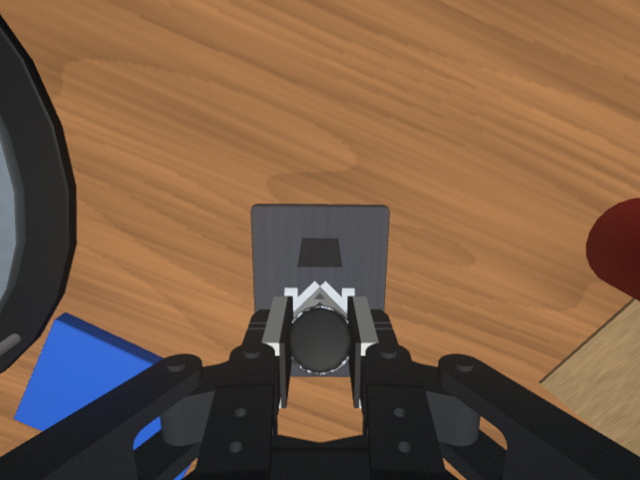

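View pics/s17.png

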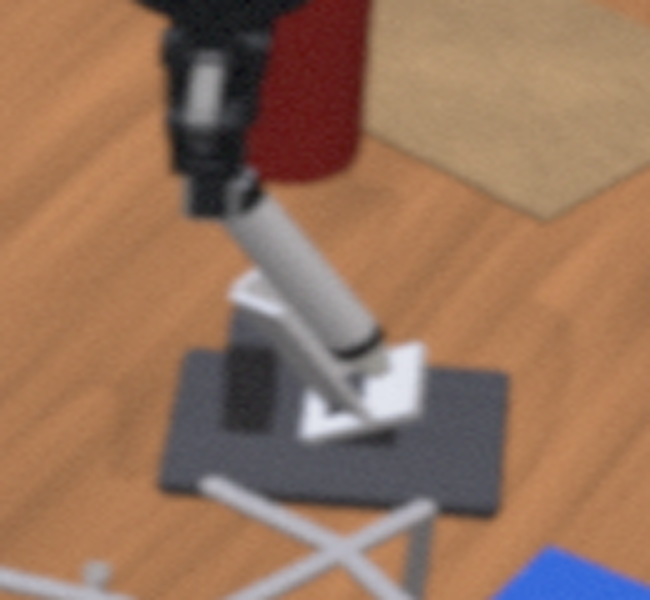

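```bash
python3 -m jog '[[[0.35,0,0.2],0],[[0.3,0,0.18],0],[[0.2,0,0.11],0],[[0,0,0],0],[[0,0,0],0]]'; python3 -m jog '[[[0.09,0,0.05],0],[[0,0,0],0]]';  python3 -m jog '[[[0.09,0,0.05],0],[[0,0,0],0]]'; python3 go.py .5649 .2763 .172 202.4
```

```text
time: 28.5
ee_pos: [0.5641, 0.2758, 0.1785]
ee_rot: [0.0, -0.195, 0.981, -0.0]
ft_force: [0.5, -0.5, -2.3]
opening: 0.236
time: 28.67
ee_pos: [0.5634, 0.2755, 0.1781]
ee_rot: [0.0, -0.195, 0.981, -0.0]
ft_force: [0.9, -0.7, -1.3]
opening: 0.237
time: 28.83
ee_pos: [0.5629, 0.2752, 0.1778]
ee_rot: [0.001, -0.195, 0.981, 0.0]
ft_force: [1.3, -0.5, -0.6]
opening: 0.239
t 28.83 pos [0.5629 0.2752 0.1778] xaz -157.49 zdir [ 0.001  0.    -1.   ] F [ 1.3 -0.5 -0.6] op 0.239 q [ 0.1   0.72 -1.    1.38  0.61  1.36  1.05]
shift cm [-0.22  0.02  0.58]
spin 0.002
```

```bash
python3 -m jog '[[[0.09,0,0.05],0],[[0,0,0],0]]';  python3 -m jog '[[[-0.1,0,0.17],0],[[-0.1,0,0.17],0],[[0,0,0],0]]'; python3 -m jog '[[[-0.05,0,0.09],0],[[0,0,0],0]]'; python3 go.py .5649 .2763 .172 202.4
```

```text
time: 29.0
ee_pos: [0.5623, 0.2749, 0.1774]
ee_rot: [0.001, -0.195, 0.981, 0.0]
ft_force: [2.0, -0.5, -0.1]
opening: 0.235
time: 29.25
ee_pos: [0.5641, 0.2756, 0.1736]
ee_rot: [0.0, -0.195, 0.981, -0.0]
ft_force: [2.3, 0.0, 0.6]
opening: 0.235
time: 29.42
ee_pos: [0.5644, 0.2758, 0.1729]
ee_rot: [0.0, -0.195, 0.981, -0.0]
ft_force: [1.9, -1.2, 1.5]
opening: 0.237
t 29.42 pos [0.5644 0.2758 0.1729] xaz -157.49 zdir [ 0.001  0.    -1.   ] F [ 1.9 -1.2  1.5] op 0.237 q [ 0.1   0.73 -1.    1.38  0.61  1.36  1.05]
shift cm [-0.06  0.03  0.09]
spin 0.0018
```

```bash
python3 -m jog '[[[-0.05,0,0.09],0],[[0,0,0],0]]'; python3 -m jog '[[[-0.05,0,0.09],0],[[0,0,0],0]]';python3 go.py .5649 .2763 .172 202.4;python3 - <<'E'
from h import *
f=env.grab_frame("scene");cv2.imwrite("pics/s18.png",cv2.resize(f["frame"][150:300,310:440,::-1],None,fx=5,fy=4,interpolation=cv2.INTER_CUBIC))
E
```

```text
time: 29.58
ee_pos: [0.5648, 0.276, 0.172]
ee_rot: [0.0, -0.195, 0.981, -0.0]
ft_force: [2.5, -1.0, 1.7]
opening: 0.239
time: 29.75
ee_pos: [0.5652, 0.2762, 0.1712]
ee_rot: [0.0, -0.195, 0.981, -0.0]
ft_force: [3.0, -1.2, 2.9]
opening: 0.238
t 29.75 pos [0.5652 0.2762 0.1712] xaz -157.49 zdir [ 0.001 -0.    -1.   ] F [ 3.  -1.2  2.9] op 0.238 q [ 0.1   0.73 -1.    1.38  0.61  1.35  1.05]
shift cm [ 0.03  0.03 -0.08]
spin 0.0019
```

View pics/s18.png

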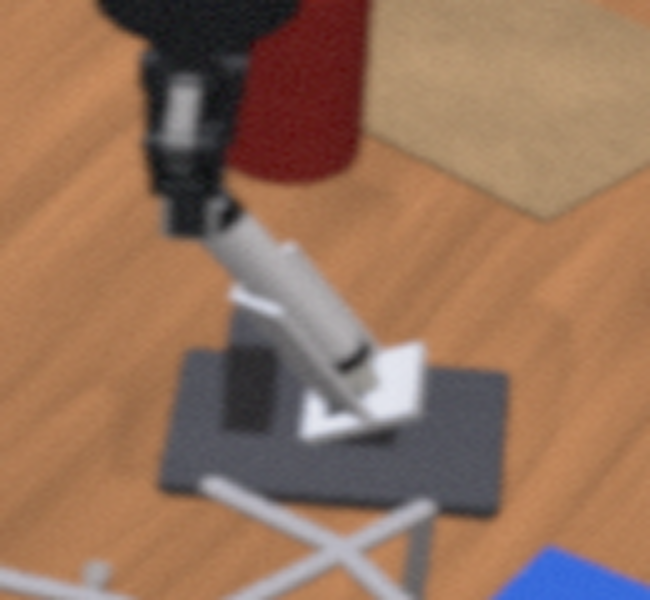

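```bash
python3 -m jog '[[[-0.05,0,0.09],0],[[0,0,0],0]]'; python3 -m jog '[[[-0.05,0,0.09],0],[[0,0,0],0]]';python3 go.py .5649 .2763 .172 202.4
```

```text
time: 29.97
ee_pos: [0.5652, 0.2763, 0.1712]
ee_rot: [0.0, -0.195, 0.981, -0.0]
ft_force: [0.4, -2.8, 6.8]
opening: 0.24
time: 30.13
ee_pos: [0.5653, 0.2763, 0.1711]
ee_rot: [-0.0, -0.195, 0.981, -0.001]
ft_force: [-1.5, -4.6, 10.6]
opening: 0.235
t 30.13 pos [0.5653 0.2763 0.1711] xaz -157.47 zdir [-0.    -0.001 -1.   ] F [-1.5 -4.6 10.6] op 0.235 q [ 0.09  0.73 -1.    1.38  0.61  1.36  1.05]
shift cm [ 0.03  0.01 -0.09]
spin 0.0022
```

```bash
python3 -m jog '[[[0.05,0,-0.1],0],[[0.02,0,-0.05],0],[[0,0,0],0]]'; python3 -m jog '[[[0,0,0],0],[[0,0,0],0],[[0,0,0],0],[[0,0,0],0]]' 0.1 20; python3 -m jog '[[[0,0,-0.5],0],[[0,0,-1.5],0],[[0,0,-2.5],0],[[0,0,-3],0],[[0,0,-3],0],[[0,0,-2],0],[[0,0,-1],0],[[0,0,0],0]]';python3 go.py;python3 - <<'E'
from h import *
s=env.observe()
f=env.grab_frame("scene");cv2.imwrite("pics/s19.png",cv2.resize(f["frame"][150:300,310:440,::-1],None,fx=5,fy=4,interpolation=cv2.INTER_CUBIC))
f=env.grab_frame("wrist");cv2.imwrite("pics/w19.png",f["frame"][:,:,::-1]);np.save("w19s.npy",{"s":s,"f":{k:v for k,v in f.items() if k!="frame"}},allow_pickle=True)
E
```

```text
time: 30.38
ee_pos: [0.5652, 0.2762, 0.1712]
ee_rot: [0.0, -0.195, 0.981, -0.0]
ft_force: [2.1, -2.6, 5.4]
opening: 0.24
time: 30.72
ee_pos: [0.5639, 0.2769, 0.1697]
ee_rot: [-0.001, -0.196, 0.981, 0.0]
ft_force: [-0.4, 0.2, -0.5]
opening: 0.546
time: 31.38
ee_pos: [0.5654, 0.2777, 0.3085]
ee_rot: [0.002, -0.196, 0.981, 0.001]
ft_force: [-0.4, 0.6, -0.2]
opening: 0.55
t 31.38 pos [0.5654 0.2777 0.3085] xaz -157.45 zdir [ 0.004  0.003 -1.   ] F [-0.4  0.6 -0.2] op 0.55 q [ 0.06  0.65 -1.04  1.14  0.55  1.62  1.12]
```

View pics/s19.png

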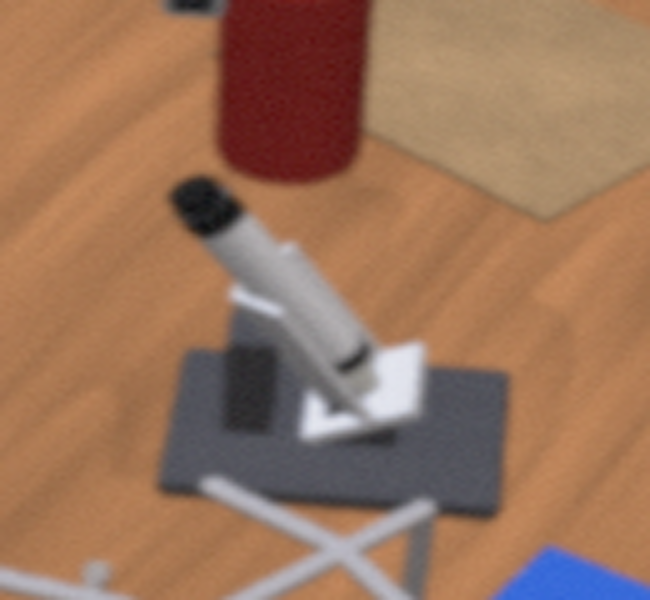

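View pics/w19.png

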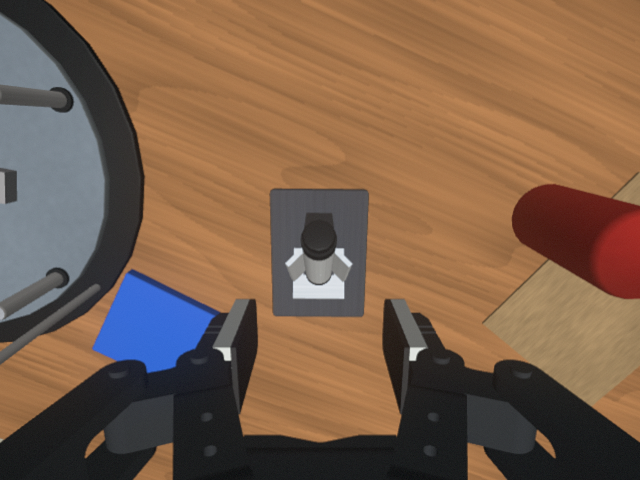

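Run:
```python
from h import *
d=np.load("w19s.npy",allow_pickle=True).item();c=cam(d["f"],d["s"])
cs=cam(env.grab_frame("scene"))
ex=np.array([np.cos(np.radians(22.4)),np.sin(np.radians(22.4)),0]);dd=-.5*ex+[0,0,.866];f0=np.array([.6301,.3032,.04])
for s_ in(0,22,85,135,145,170):
    P=f0+dd*s_/1000; print(s_,"crop w",(proj(c,P)[0]-[270,180])*[5,4.2],"crop s",(proj(cs,P)[0]-[310,150])*[5,4])
a=cv2.imread("pics/w19.png")[180:320,270:370];cv2.imwrite("pics/w19c.png",cv2.resize(a,None,fx=5,fy=4.2,interpolation=cv2.INTER_CUBIC))
```

```text
0 crop w [239.09782535 381.15769045] crop s [360.36269077 385.75150503]
22 crop w [238.93397462 364.23259699] crop s [335.71483396 357.02818449]
85 crop w [238.34576988 303.46648439] crop s [262.17095523 271.49139516]
135 crop w [237.69396829 236.11747403] crop s [200.55580604 200.01986494]
145 crop w [237.53518769 219.70902838] crop s [187.87639677 185.33370215]
170 crop w [237.08271532 172.94596832] crop s [155.64695513 148.03639964]
```

View pics/w19c.png

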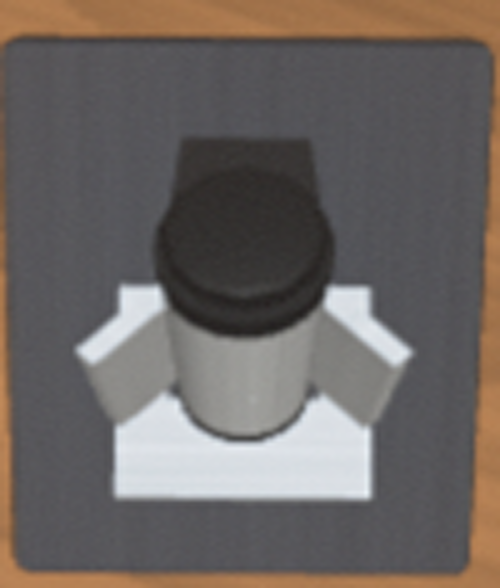

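Run:
```python
from h import *
f=env.grab_frame("scene")["frame"][:,:,::-1]
b=cv2.imread("pics/w15.png")
cv2.imwrite("pics/s20.png",cv2.resize(f[185:255,335:400],None,fx=9,fy=8.4,interpolation=cv2.INTER_CUBIC))
a=cv2.imread("pics/s13.png"); g=cv2.imread("pics/scene5.png")[295:345,220:270]
h=cv2.imread("pics/s8.png")[290:420,150:300]
cv2.imwrite("pics/cmp20.png",np.hstack([cv2.resize(g,(380,380),interpolation=cv2.INTER_CUBIC),cv2.resize(h,(400,380),interpolation=cv2.INTER_CUBIC)]))
```

```text
(no output)
```

View pics/s20.png

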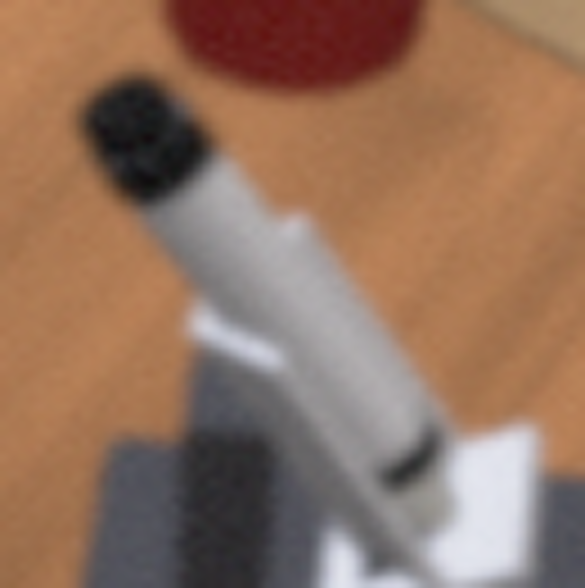

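View pics/cmp20.png

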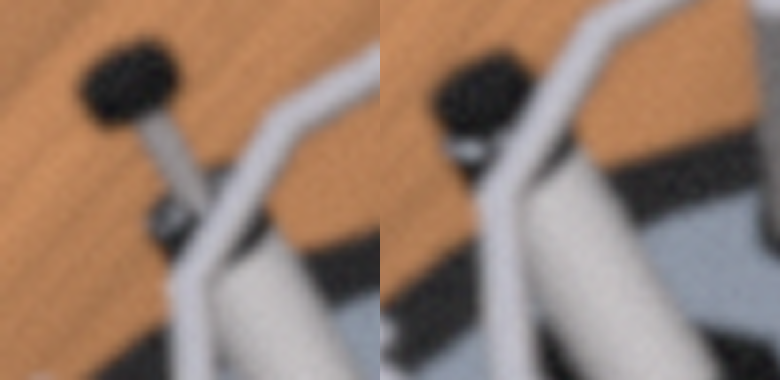

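```bash
python3 -m jog '[[[0,0,-2],0],[[0,0,-3],0],[[0.8,-0.8,-3],0],[[1.6,-1.8,-2],0],[[2,-2.3,0],0],[[2.2,-2.5,0],0],[[2.2,-2.5,0],0],[[2.2,-2.5,0],0],[[2.2,-2.5,0],0],[[2.2,-2.5,0],0],[[2.2,-2.5,0],0],[[2,-2.3,0],0]]' -1; python3 -m jog '[[[2,-2.3,0],0],[[1.2,-1.5,0],0],[[0,0,0],0.08],[[0,0,0],0.1],[[0,0,0],0.1],[[0,0,0],0.1],[[0,0,0],0.08],[[0,0,0],0.04],[[0,0,0],0],[[0,0,0],0]]'; python3 go.py
python3 - <<'E'
from h import *
s=env.observe()
f=env.grab_frame("wrist");cv2.imwrite("pics/w21.png",f["frame"][:,:,::-1]);np.save("w21s.npy",{"s":s,"f":{k:v for k,v in f.items() if k!="frame"}},allow_pickle=True)
f=env.grab_frame("scene");cv2.imwrite("pics/s21.png",f["frame"][:,:,::-1])
f=env.grab_frame("top");cv2.imwrite("pics/t21.png",f["frame"][:,:,::-1])
E
```

```text
time: 32.58
ee_pos: [0.4678, -0.0063, 0.4039]
ee_rot: [-0.002, -0.195, 0.981, 0.0]
ft_force: [0.1, -0.8, -0.1]
opening: 0.002
time: 33.42
ee_pos: [0.4537, -0.0515, 0.4046]
ee_rot: [-0.001, 0.053, 0.999, 0.0]
ft_force: [0.4, -0.4, -0.0]
opening: -0.002
t 33.42 pos [ 0.4537 -0.0515  0.4046] xaz 173.93 zdir [-0.002  0.    -1.   ] F [ 0.4 -0.4 -0. ] op -0.002 q [ 0.98  0.2  -1.09  1.4   0.17  1.65  1.38]
```

View pics/w21.png

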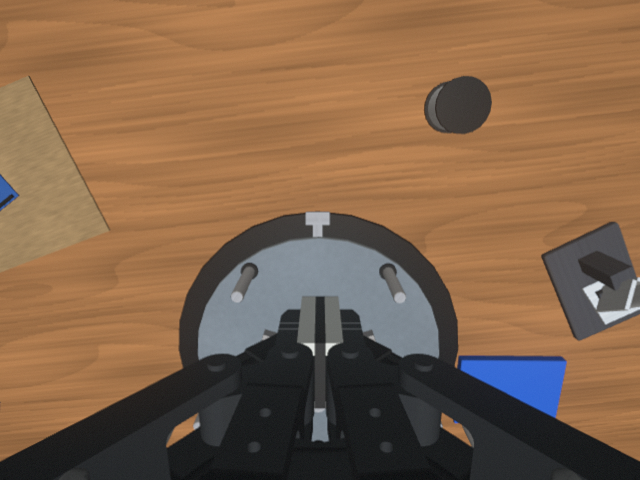

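View pics/s21.png

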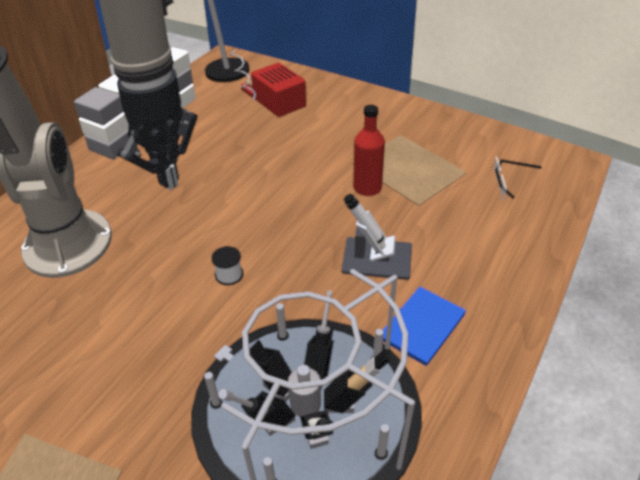

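View pics/t21.png

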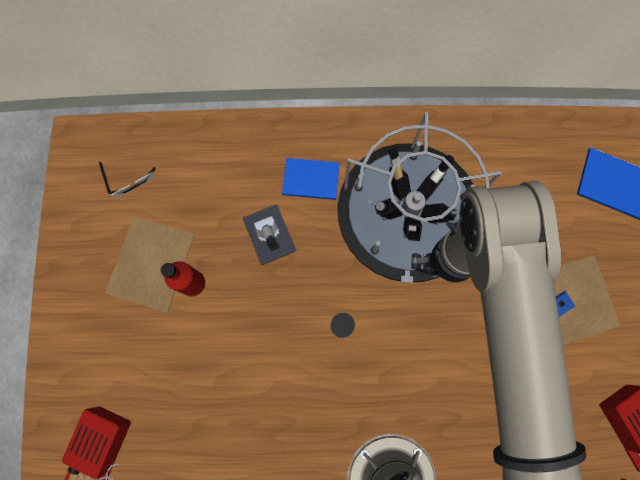

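Run:
```python
from h import *
d=np.load("w21s.npy",allow_pickle=True).item();c=cam(d["f"],d["s"]);A=np.array([.681,-.0785])
im=cv2.imread("pics/w21.png")
cv2.imwrite("pics/w21c.png",cv2.resize(im[205:315,215:425],None,fx=3.7,fy=3.7,interpolation=cv2.INTER_CUBIC))
for n,u,z in(("L",(237,297.3),.11),("R",(400,297),.11),("in",(317.8,237),.015),("out",(317.3,213),.015)):
    g=atz(c,u,z);p=g[:2]-A;print(n,g,np.degrees(np.arctan2(p[1],p[0]))%360,np.hypot(*p))
```

```text
L [ 0.55069966 -0.15094076  0.11      ] 209.0719668444659 0.1490833415082236
R [0.56892013 0.02317905 0.11      ] 137.785631348811 0.15132919987658972
in [ 0.51860829 -0.06056275  0.015     ] 173.69684971823787 0.16337934716447988
out [ 0.48774525 -0.05786684  0.015     ] 173.90580755594044 0.19435309505835136
```

View pics/w21c.png

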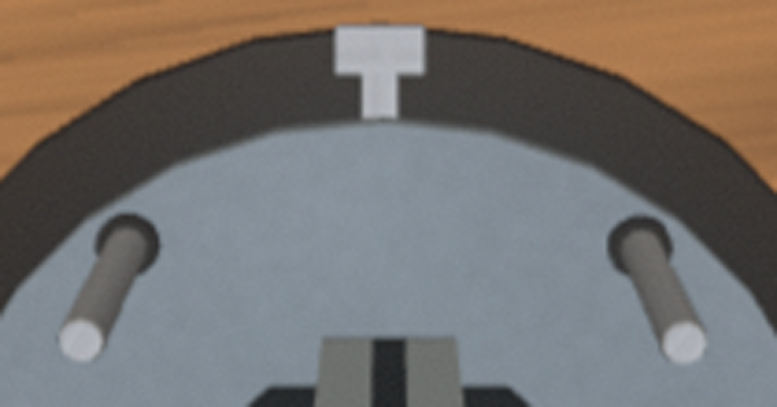

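```bash
python3 -c "
from bench import env
print(env.hand_in())"
```

```text
the job is handed in; nothing more can be done
None
```

I turned the carousel to the pointer by one of its posts. I then pressed the pump's plunger in its bay and laid the pump in the V cradle, nozzle on the stop. The job was handed in at about 33.5 s of the 72 s allowed.

- **Carousel:** the first turn ended about 2.2° short. I corrected it by gripping the post again. The last look put the bay at about 173.4° and the pointer at 173.7–173.9°, so it stands within about 0.5°.
- **Plunger:** it moved against about 6–7 N, then stopped dead at the expected depth. Force climbed there to about 21 N with no further travel.
- **Drawing out:** the gripper opening read about 20 mm, although the barrel is 24 mm. I could not explain this fully, but the pump came out without slipping.
- **Laying down:** the pump came to rest against the stop, with force rising to about 11 N and no further movement. After release the knob's top measured about 140–145 mm from the foot. That matches the 145 mm pressed length, and no gap is visible under the knob.
- **Rest of the scene:** the last pictures show the other four tools in their bays. The bottle, notebook and spool appear unmoved by eye; I did not measure them. The robot is clear of everything.
- **Calibration:** the scene camera and the wrist camera disagreed by about 1–2 pixels (2–3 mm). I took the wrist view for the final placing.

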